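# Field water test on the truck bed: check the sample jars with the pen tester and lid them

## Task

Check every sample jar with the pen tester, working through the jars in order from the robot's left to its right (cleanest water first): lower the tester's tip nearly to the bottom of the jar and keep it there for about three seconds while the reading settles. When all the jars are done, rinse the tester by dipping its tip well down into the tall beaker for a moment, and stand the tester back upright in its holder. Close every jar by pressing one of the loose lids fully home in its mouth, flush all round; leave the jars standing upright on the truck bed and do not disturb the other bottles.

Things in the scene. Friction and masses are not known exactly. Their poses are not given: they have to be found in the camera images.
- tester_head (a point): Pen tester, a pocket water meter 178 mm long, 0.12 kg, upright in its holder: on top a grey box-shaped head 24 (its x) x 36 (its y) x 98 mm tall, below it a black round collar 40 mm across, 10 mm thick, then a light grey round probe 16 mm across, 70 mm long. Grasp it by the head from above. This point: centre of the head, 49 mm below the top, 129 mm above the tip; z points away from the tip.
- tester_tip (a point): The tip of the pen tester: the lower end of its probe, on its axis, 129 mm below the head's centre, same axes.
- holder_mouth (a point): Weighted grey round tester holder, fixed: 86 mm across at the foot, 74 mm at the top, 80 mm tall, with a round bore about 28 mm wide at the top and 34 mm at the bottom, 75 mm deep. This point is the centre of the bore's mouth, at the top. The tester hangs in it by its collar, which rests on the rim: its tip is then 70 mm below this point.
- jar1_mouth (a point): Open white plastic sample jar with a paper band, 58 mm across, 80 mm tall, wall 3 mm, floor 5 mm thick, 0.22 kg, loose, standing on the truck bed. This point is the centre of its mouth at rim height; z points up. Three or four such jars are present in a row across the robot's front, jar1 farthest left (largest y); absent ones have no pose.
- jar2_mouth (a point): The same kind of jar, to the right of jar1's place; centre of its mouth.
- jar3_mouth (a point): The same kind of jar, to the right of jar2's place; centre of its mouth.
- jar4_mouth (a point): The same kind of jar, to the right of jar3's place; centre of its mouth.
- lid1_mid (a point): Push-in jar lid, light grey plastic, 37 mm tall, 35 g, loose, lying on its plug: a tapered plug 39 to 43 mm across and 8 mm tall, on it a flat disc 64 mm across and 5 mm thick, on top an upright grip bar 42 mm long (its x) x 16 mm wide (its y) x 24 mm tall. This point: on its axis, half-way up, 18.5 mm below the bar's top and 5.5 mm above the disc's upper face; z points up.
- lid2_mid (a point): Another lid, same kind and same point. There are always four, all alike, and any lid fits any jar, its plug having about 4 mm of play each side; when home, the disc lies on the jar's rim and this point is 10.5 mm above the jar's mouth point. Spare lids stay where they are.
- lid3_mid (a point): Another lid, same kind and same point.
- lid4_mid (a point): Another lid, same kind and same point.
- beaker_mouth (a point): Tall frosted plastic beaker for rinsing, 100 mm across at the foot, 112 mm at the rim, 130 mm tall, wall 3 mm, 0.8 kg, loose. This point is the centre of its mouth at rim height.
- wash_bottle: Bystander: white squeeze bottle, 68 mm across, 160 mm tall, standing right of the jars; origin at the centre of its underside.
- reagent_bottle: Bystander: amber bottle, 40 mm across, 85 mm tall, standing behind the jars; origin at the centre of its underside.
- vial_pot: Bystander: small capped glass pot, 44 mm across, 70 mm tall, standing left of the jars; origin at the centre of its underside.
Things that resemble listed ones, but are neither listed nor needed, are in the scene too. Leave any brown or turquoise look-alike of the part that bears jar4_mouth alone.

How it is judged:
By the outcome, as a careful person would: the job done as asked, in the order asked, and still so for the second after the job is handed in, with the robot touching nothing.
Of jar1, jar2, jar3, jar4 only 3 to 4 are there at a start; the rules pass over those that are not, and their reading is None.
At some moment in a run one of jar1, jar2, jar3, jar4, lid1, lid2, lid3, lid4 may be knocked a few centimetres aside while the robot is not near it.
It also fails if it takes over 210 s, if anything falls off the work surface, if the arm or the gripper's body presses on something with over 40 N, if the wrist force passes 120 N, or if a joint passes its speed limit or range.

## Robot

A 6-joint arm with a two-finger parallel gripper is mounted at the origin on the work surface. World frame = base frame: x ahead of the robot, y to its left, z up, the work surface at z = 0. Lengths are in mm, angles in rad, forces in N, time in s.
With the tool pointing down it reaches from about 275 to 750 mm from the base axis. Payload 10.2 kg.
Tool frame: the origin (TCP) lies between the finger pads; the fingertips stand 17 mm ahead of it and the grasp point (between the pads) lies 2 mm behind it (tips_ahead is the distance from the TCP to the fingertips, in mm); z points along the fingers, y is the line along which they close (so a half turn about z gives the same grasp; the last joint's range is limited). The gripper opens to 85 mm and grips with 20 to 120 N. Pads are 22 mm wide; open, the fingers measure 114 mm over their backs; the gripper's body (76 mm by 85 mm) begins 54 mm behind the grasp point. The pads swing forward as they close: fully open they stand 13 mm farther back than shut.
Start: joints at [0.941, 0.313, 1.498, -0, 1.331, -0.223], TCP at [207.741, 482.156, 212.694] pointing down, gripper open.
Joint ranges: [-2.94, 2.94], [-0.97, 2.17], [0.19, 2.56], [-1.23, 4.37], [0.02, 3.11], [-2.88, 2.88]. Speed limits (rad/s): [2.39, 2.39, 3.01, 3.14, 3.14, 3.14].

## Interface

Orientations are given as a unit quaternion [w, x, y, z].
In Python, from rig import sense, capture, finish_job, boxes_of, tips_ahead gives the robot as it stands.
- The arm moves only by the tool drive_tool, never from a script. Its argument "commands" is text: rows parted by semicolons, each of 7 numbers parted by spaces: the shift along the world's x, y, z in units of 0.1 m (1.0 is 0.1 m), then the turn, a rotation vector about the world's x, y, z in units of pi/4 rad (1.0 is pi/4 rad), then the opening in per cent of the stroke, from 0 (shut) to 100 (fully open). A call has 1 to 20 rows; each row shifts and turns the commanded pose from where the row before left it; what a row does not reach is not made up. A row lasts 1/12 s, in which the tool goes at most 41.7 mm and 7.16 degrees, less where a joint would pass 70% of its speed; a pose out of reach is approached as far as the arm can. A call with a number of a shift or a turn outside -1 to 1 is refused whole. A call with a gripper value outside its range is refused whole. The fingers move at their own pace and stop on an object; "force" is the grip in N (left out, the last holds). Time passes only in rows, so rows that do not move let the fingers close. It gives the time, the measured TCP pose, the force, the opening and the grip force at its end, in the units of the state.
- sense(): the state, without advancing time (a new reading comes with each control period).
- capture(name): name is "scene" or "top"; returns a dict with "pixels" (420x560x3 uint8, blue, green, red), "fov_y" (degrees; the focal length in pixels is half the picture's height over the tangent of half this angle, whatever the lens; pixels are square), "cx", "cy" (the principal point, pixels), "k1" (the pictures are not rectified: a ray, as slopes to the right and down, at radius r is drawn at 1 + k1 r^2 times it, then the intrinsics apply), "position" and "attitude" of the camera in the world. Camera axes: x right, y down, z forward; pixel columns grow to the right and rows downward; lengths in mm; the calibration is good to about 2 mm. A picture is of the moment at which its call begins. There is no depth.
- finish_job(): hands the job in; it is judged then, once.
Trained networks look in a picture, given as the dict that the camera call returned (one of the last four; its "shot" number tells which), for a name from the list of things; names that differ only in an ending like _2 or _b are one class to them, and where a whole thing is asked for, a point or a joint stands for the part that bears it (a point fixed in the world has none). Each returns a list of dicts, best first, with "confidence" (0 to 1); they miss things now and then, are a little off and sometimes report something else, mostly with a low value. They report only what shows in the picture. A call takes as long as a camera call. They do not tell look-alikes from the thing itself.
- boxes_of(picture, name): "position" ([column, row] in pixels, amid what is visible of it).
The state is a dict: "time_s": time; "joints": joint angles; "dq": joint speeds; "tau": joint torques, N m; "eef_pos": TCP position; "ee_rot": TCP orientation; "force": force on the tool from outside, world axes, zero at the start; "wrist_torque": the same for the moment, N m; "grip_width": opening from 0.0 (shut) to 1.0 (fully open); "grip_force": force on a finger pad.
Only numpy, scipy, OpenCV 4.12 (cv2) and the standard library are available. Lean on these libraries where they do the work, as an engineer would, in place of code of your own. Each camera call takes 0.05 s, during which the arm holds its last target. There are 200 camera calls.

## Working session

There is one attempt and no reset: what is moved stays moved. The work goes in short steps, Python scripts to look and compute and a tool call to move; the robot and the scene stay as the last step left them, time stands still between calls to the robot, and variables do not carry over. Pictures are saved under pics/ and viewed, at most 14 in all, crops included, and the job is handed in when it is done.

Besides the shell and the picture viewer there is one more tool, called after "Request:" as name(argument=value, ...), one argument or row to a line, values as JSON. drive_tool: Moves the arm, as the interface text tells. Shifts and turns lie within -1 to 1; 1 stands for 0.1 m of shift or pi/4 rad of turn. Its arguments: {"type":"object","properties":{"commands":{"type":"string"},"force":{"type":"number"}},"required":["commands"]}

```bash
mkdir -p pics
cat > h.py <<'E'
import numpy as np, cv2
from scipy.spatial.transform import Rotation as R
from rig import sense, capture, finish_job, boxes_of, tips_ahead
def rot(q): return R.from_quat([q[1],q[2],q[3],q[0]]).as_matrix()
def att(p):
    a=np.array(p["attitude"],float)
    return rot(a) if a.size==4 else a.reshape(3,3)
def foc(p): return p["pixels"].shape[0]/2/np.tan(np.radians(p["fov_y"])/2)
def ray(p,uv):
    f=foc(p); d=(np.array(uv,float)-[p["cx"],p["cy"]])/f; s=d.copy()
    for _ in range(20): s=d/(1+p["k1"]*(s@s))
    v=att(p)@np.array([s[0],s[1],1]); return np.array(p["position"],float),v
def onz(p,uv,z):
    o,v=ray(p,uv); return o+v*(z-o[2])/v[2]
def proj(p,X):
    c=att(p).T@(np.array(X,float)-p["position"]); s=c[:2]/c[2]
    return s*(1+p["k1"]*(s@s))*foc(p)+[p["cx"],p["cy"]]
def tri(obs):
    A=np.zeros((3,3));b=np.zeros(3)
    for p,uv in obs:
        o,v=ray(p,uv);v=v/np.linalg.norm(v);M=np.eye(3)-np.outer(v,v);A+=M;b+=M@o
    return np.linalg.solve(A,b)
E
python3 - <<'E'
from h import *
s=sense();print({k:np.round(v,3) for k,v in s.items()}, tips_ahead)
for n in("scene","top"):
    p=capture(n);cv2.imwrite(f"pics/{n}0.png",p["pixels"]);print(n,{k:v for k,v in p.items() if k!="pixels"})
    for t in "tester_head tester_tip holder_mouth jar1_mouth lid1_mid beaker_mouth wash_bottle reagent_bottle vial_pot".split():
        print(t,[(np.round(b["position"]).tolist(),round(b["confidence"],2)) for b in boxes_of(p,t)])
E
```

```text
{'time_s': np.float64(0.0), 'joints': array([ 0.941,  0.313,  1.498,  0.   ,  1.331, -0.223]), 'dq': array([-0.001,  0.001, -0.001,  0.   , -0.001,  0.   ]), 'tau': array([ 0.0000e+00, -4.1226e+01, -2.5975e+01, -0.0000e+00,  4.0000e-03,
        0.0000e+00]), 'eef_pos': array([207.561, 481.934, 212.168]), 'ee_rot': array([-0.   ,  0.202,  0.979, -0.001]), 'force': array([-0.24 , -0.29 , -0.382]), 'wrist_torque': array([-0.022, -0.009, -0.033]), 'grip_force': np.float64(0.0), 'grip_width': np.float64(0.997)} 17.0
scene {'fov_y': 53.90978419956535, 'cx': 280.98326714418783, 'cy': 213.73123945884092, 'k1': -0.017580795164590823, 'position': array([ 958.48847079, -625.48588971,  713.31209553]), 'attitude': array([-0.41178608,  0.87442844,  0.23043385, -0.11272696]), 'shot': 1}
tester_head [([218.0, 238.0], 0.61), ([136.0, 296.0], 0.55)]
tester_tip [([137.0, 296.0], 0.83), ([150.0, 336.0], 0.32)]
holder_mouth [([150.0, 332.0], 0.74), ([304.0, 151.0], 0.59)]
jar1_mouth [([328.0, 193.0], 0.59)]
lid1_mid [([257.0, 193.0], 0.74)]
beaker_mouth [([303.0, 150.0], 0.84)]
wash_bottle [([230.0, 370.0], 0.59), ([254.0, 193.0], 0.48)]
reagent_bottle [([361.0, 232.0], 0.75), ([245.0, 212.0], 0.4)]
vial_pot [([360.0, 172.0], 0.67)]
top {'fov_y': 50.22061857795999, 'cx': 278.86810845994074, 'cy': 208.79139258684657, 'k1': -0.08218035672255204, 'position': array([ 456.35066277,  -15.45349923, 1381.86788697]), 'attitude': array([ 0.04605108, -0.70325099,  0.70895947, -0.02634021]), 'shot': 2}
tester_head [([408.0, 241.0], 0.71), ([344.0, 259.0], 0.27)]
tester_tip [([410.0, 240.0], 0.62)]
holder_mouth [([268.0, 254.0], 0.67), ([398.0, 242.0], 0.62)]
jar1_mouth [([214.0, 202.0], 0.91), ([167.0, 188.0], 0.64)]
lid1_mid [([229.0, 269.0], 0.75)]
beaker_mouth [([164.0, 240.0], 0.64)]
wash_bottle [([402.0, 174.0], 0.97)]
reagent_bottle [([165.0, 244.0], 0.55), ([242.0, 156.0], 0.43), ([410.0, 241.0], 0.43)]
vial_pot [([395.0, 240.0], 0.72)]
```

View pics/scene0.png

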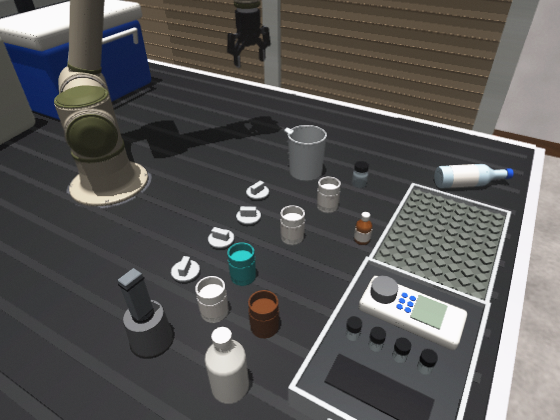

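View pics/top0.png

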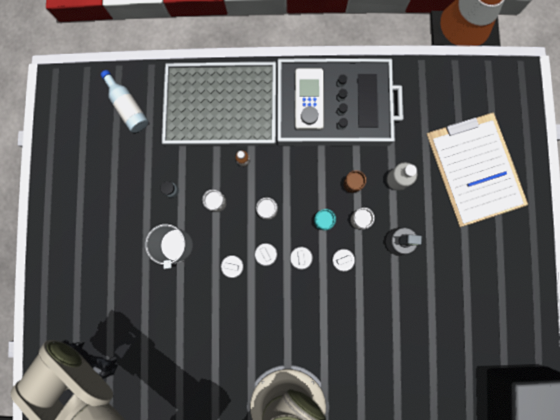

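Run:
```python
from h import *
t=cv2.imread("pics/top0.png");c=cv2.resize(t[135:285,140:430],None,fx=2.7,fy=2.7,interpolation=cv2.INTER_CUBIC)
s=cv2.imread("pics/scene0.png")[120:400,110:390]
cv2.imwrite("pics/c1.png",c);cv2.imwrite("pics/c2.png",cv2.resize(s,None,fx=2.1,fy=2.1,interpolation=cv2.INTER_CUBIC))
```

```text
(no output)
```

View pics/c1.png

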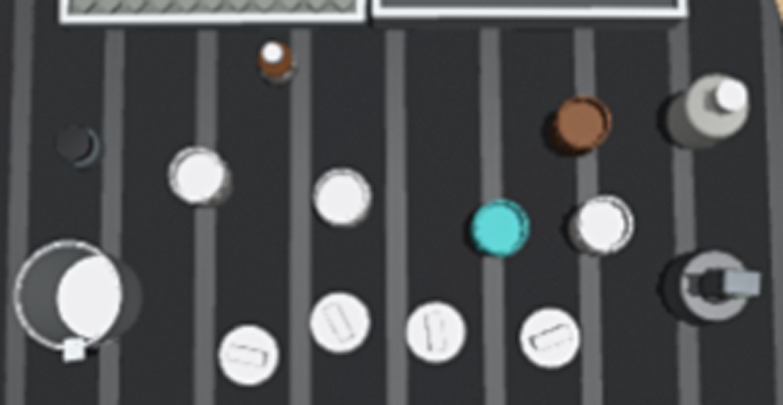

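View pics/c2.png

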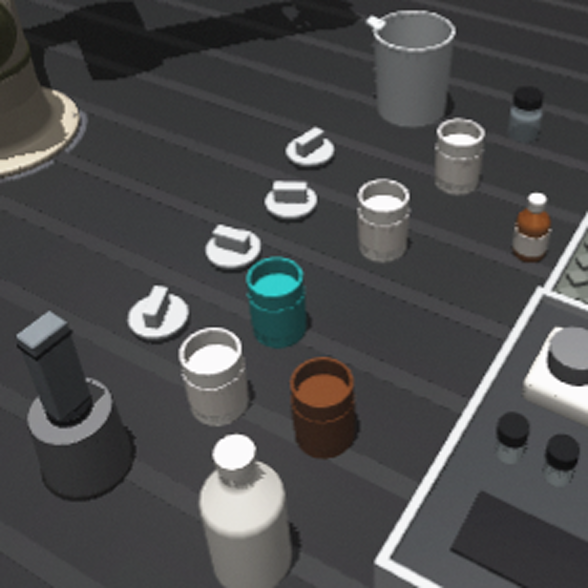

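White jars at top-view (213,200), (266,208) and (362,218) fit the description. The turquoise (324,219) and brown (355,181) ones are look-alikes to leave alone. The lids lie at (232,266), (266,254), (301,258) and (344,260), the tester's head top is at (414,240), and the beaker is at (166,244). The crops confirm this, so next I fit models in both views.

```bash
cat > fit.py <<'E'
from h import *
from scipy.optimize import minimize
TH=np.linspace(0,2*np.pi,40,endpoint=False)
def circ(r,z): return np.c_[r*np.cos(TH),r*np.sin(TH),0*TH+z]
def box(lx,ly,z0,z1): return np.array([[a*lx/2,b*ly/2,z] for a in(-1,1) for b in(-1,1) for z in(z0,z1)])
JAR=[np.r_[circ(29,0),circ(29,80)]]; RIM=[circ(29,80)]
LID=[np.r_[circ(32,8),circ(32,13)],box(42,16,13,37)]
BAR=[box(42,16,37,37)]
HTOP=[box(24,36,188,188)]
BEAK=[circ(56,130)]
def pose(pts,q): 
    c,s=np.cos(q[3]),np.sin(q[3]); return pts@np.array([[c,s,0],[-s,c,0],[0,0,1]])+q[:3]
S=4
def render(p,shape,q,win):
    x0,y0,x1,y1=win; m=np.zeros(((y1-y0)*S,(x1-x0)*S),np.uint8)
    for pts in shape:
        uv=np.array([proj(p,X) for X in pose(pts,q)]); uv=((uv-[x0,y0]+.5)*S).astype(np.float32)
        cv2.fillConvexPoly(m,cv2.convexHull(np.round(uv).astype(np.int32)),255)
    return cv2.resize(m,(x1-x0,y1-y0),interpolation=cv2.INTER_AREA)/255.
def soft(p,lo,hi):
    im=p["pixels"].astype(float); return np.clip((im.min(2)-lo)/(hi-lo),0,1)
def fit(views,q0,free=(0,1),pad=14):
    # views: list of (picture, shape, softmask)
    q0=np.array(q0,float); W=[]
    for p,sh,m in views:
        uv=np.array([proj(p,X) for a in sh for X in pose(a,q0)]); a=np.floor(uv.min(0)).astype(int)-pad; b=np.ceil(uv.max(0)).astype(int)+pad
        W.append((max(a[0],0),max(a[1],0),min(b[0],560),min(b[1],420)))
    def cost(d):
        q=q0.copy(); q[list(free)]+=d; c=0
        for (p,sh,m),w in zip(views,W):
            r=render(p,sh,q,w); t=m[w[1]:w[3],w[0]:w[2]]; c+=np.abs(r-t).sum()/r.sum() if r.sum()>0 else 9
        return c
    sc=[0.3 if i==3 else 8. for i in free]
    n=len(free);sim=np.r_[np.zeros((1,n)),np.diag(sc)]-np.array(sc)/4
    o=minimize(cost,np.zeros(n),method="Nelder-Mead",options=dict(initial_simplex=sim,xatol=.1,fatol=1e-4))
    q=q0.copy(); q[list(free)]+=o.x; return q,o.fun
def init(p,uv,z): x=onz(p,uv,z); return [x[0],x[1],0,0]
JP=[(212,200),(266,208),(362,218)]; LP=[(232,266),(266,254),(301,258),(344,260)]
def jars(t,s,P=None,free=(0,1),win=14):
    out=[]
    for uv in (P or JP):
        out.append(fit([(t,RIM,soft(t,120,200)),(s,JAR,soft(s,75,125))],init(t,uv,80),free,win))
    return out
def baryaw(p,q):  # bar sides dark edges: minimise darkness direction via image edges of bar top
    best=None; g=cv2.GaussianBlur(p["pixels"].min(2).astype(np.float32),(0,0),.6)
    for th in np.arange(0,np.pi,.03):
        v=0
        for z,w in((37,1),(14,1)):
            for e in(-8,8):
                L=np.array([proj(p,pose(np.array([[u,e,z]]),[q[0],q[1],0,th])[0]) for u in np.linspace(-20,20,15)],np.float32)
                v+=w*cv2.remap(g,L[:,:1],L[:,1:],cv2.INTER_LINEAR).mean()
        if best is None or v<best[0]: best=(v,th)
    return best
E
python3 - <<'E'
from fit import *
s=capture("scene");t=capture("top")
for q,c in jars(t,s,free=(0,1,2)): print("jar",q.round(1),round(c,3),"top-only",fit([(t,RIM,soft(t,120,200))],q*[1,1,0,1])[0].round(1))
for uv in LP:
    q=init(t,uv,13); q,c=fit([(t,LID,soft(t,120,180)),(s,LID,soft(s,80,130))],q,(0,1,2))
    print("lid",q.round(1),round(c,3),"yaw top/scene",[np.round(baryaw(p,q),2) for p in(t,s)])
print("tri head top",tri([(t,(414,240)),(s,(131.4,278))]).round(1))
print("holder top",onz(t,(404.3,241),80).round(1))
print("beaker",tri([(t,(165.6,244.2)),(s,(110+414/2.1,120+32/2.1))]).round(1))
print("bottles: reagent",onz(t,(242,156),70).round(),"vial",onz(t,(168,188),70).round(),"wash",onz(t,(410,170),150).round())
print("tool R",rot(sense()["ee_rot"]).round(3))
im=t["pixels"];cv2.imwrite("pics/c3.png",np.hstack([cv2.resize(im[220:260,380:430],None,fx=8,fy=8,interpolation=cv2.INTER_CUBIC),cv2.resize(s["pixels"][265:315,110:160],(400,320),interpolation=cv2.INTER_CUBIC)]))
E
```

```text
jar [619.8 214.8   4.6   0. ] 0.625 top-only [620.6 215.6   0.    0. ]
jar [594.5  57.2   3.6   0. ] 0.432 top-only [594.9  57.6   0.    0. ]
jar [ 562.2 -226.2    1.6    0. ] 0.776 top-only [ 563.1 -226.     0.     0. ]
lid [423.  166.7   4.5   0. ] 0.881 yaw top/scene [array([885.56,   1.35]), array([556.5 ,   2.61])]
lid [458.8  64.    3.8   0. ] 0.962 yaw top/scene [array([8.9644e+02, 4.5000e-01]), array([562.87,   2.1 ])]
lid [447.6 -43.5   2.8   0. ] 0.538 yaw top/scene [array([8.7654e+02, 1.2000e-01]), array([5.9847e+02, 5.4000e-01])]
lid [ 440.2 -171.9    4.1    0. ] 0.814 yaw top/scene [array([858.43,   1.95]), array([638.15,   2.22])]
tri head top [ 493.8 -342.2  179.8]
holder top [ 493.1 -342.5   80. ]
beaker [488.4 341.2 125.8]
bottles: reagent [751. 130.  70.] vial [657. 353.  70.] wash [ 688. -348.  150.]
tool R [[-0.918  0.396  0.   ]
 [ 0.396  0.918 -0.   ]
 [-0.    -0.    -1.   ]]
```

View pics/c3.png

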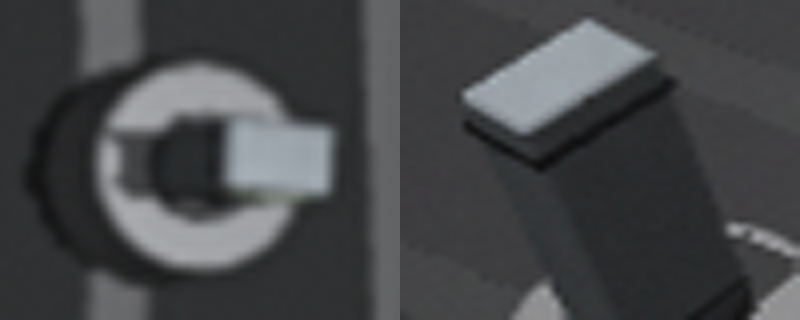

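The head's top face has its long side along y. I move toward the tester and turn the closing line to x.

Request:
drive_tool(
  commands="0.13 -0.37 0.1 0 0 -0.148 100;0.13 -0.37 0.1 0 0 -0.148 100;0.13 -0.37 0.1 0 0 -0.148 100;0.13 -0.37 0.1 0 0 -0.148 100;0.13 -0.37 0.1 0 0 -0.148 100;0.13 -0.37 0.1 0 0 -0.148 100;0.13 -0.37 0.1 0 0 -0.148 100;0.13 -0.37 0.1 0 0 -0.148 100;0.13 -0.37 0.1 0 0 -0.148 100;0.13 -0.37 0.1 0 0 -0.148 100;0.13 -0.37 0 0 0 0 80;0.13 -0.37 0 0 0 0 80;0.13 -0.37 0 0 0 0 80;0.13 -0.37 0 0 0 0 80;0.13 -0.37 0 0 0 0 80;0.13 -0.37 0 0 0 0 80;0.13 -0.37 0 0 0 0 80;0.13 -0.37 0 0 0 0 80;0.13 -0.37 0 0 0 0 80;0.13 -0.37 0 0 0 0 80",
)

```text
time_s: 2.77
eef_pos: [468.0, -259.9, 312.6]
ee_rot: [0.0, 0.707, 0.708, 0.0]
force: [-0.1, -0.0, 0.1]
grip_width: 0.797
grip_force: 0.0
```

Run:
```python
from fit import *
t=capture("top");s=capture("scene")
X=tri([(t,(414.2,239.5)),(s,(129.3,276.5))]);print("head",X.round(1))
c=[np.array([110+a/8-.5,265+b/6.4-.5]) for a,b in((62,98),(190,18),(255,55),(127,135))]
w=[onz(s,u,X[2])[:2] for u in c]; print(np.round(w,1),"mean",np.mean(w,0).round(1)); d=w[1]-w[0]; print("long axis",np.degrees(np.arctan2(d[1],d[0])),np.linalg.norm(d))
tc=[np.array([380+a/8-.5,220+b/8-.5]) for a,b in((228,122),(332,127),(329,196),(226,200))]
w=[onz(t,u,188)[:2] for u in tc]; print(np.round(w,1),np.mean(w,0).round(1))
```

```text
head [ 493.8 -342.9  184.6]
[[ 481.4 -358.5]
 [ 484.  -323.9]
 [ 506.3 -326.9]
 [ 503.1 -360.9]] mean [ 493.7 -342.6]
long axis 85.75688013997338 34.717972110591504
[[ 506.5 -325.8]
 [ 504.5 -360.6]
 [ 481.6 -358.8]
 [ 480.6 -324.3]] [ 493.3 -342.4]
```

Request:
drive_tool(
  commands="0.085 -0.276 0 0 0 -0.09 80;0.085 -0.276 0 0 0 0 80;0.085 -0.276 0 0 0 0 80;0 0 0 0 0 0 80;0 0 -0.3 0 0 0 80;0 0 -0.3 0 0 0 80;0 0 -0.3 0 0 0 80;0 0 -0.3 0 0 0 80;0 0 -0.25 0 0 0 80;0 0 -0.2 0 0 0 80;0 0 0 0 0 0 80;0 0 0 0 0 0 10;0 0 0 0 0 0 10;0 0 0 0 0 0 10;0 0 0 0 0 0 10;0 0 0 0 0 0 10;0 0 0 0 0 0 10",
  force=50,
)

```text
time_s: 4.28
eef_pos: [494.0, -341.1, 149.5]
ee_rot: [0.002, 0.731, 0.682, 0.0]
force: [0.3, 0.6, 6.6]
grip_width: 0.268
grip_force: 48.8
```

Request:
drive_tool(
  commands="0 0 0.15 0 0 0 10;0 0 0.3 0 0 0 10;0 0 0.3 0 0 0 10;0 0 0.35 0 0 0 10;0 0 0.35 0 0 0 10;0.09 0.39 0 0 0 0 10;0.09 0.39 0 0 0 0 10;0.09 0.39 0 0 0 0 10;0.09 0.39 0 0 0 0 10;0.09 0.39 0 0 0 0 10;0.09 0.39 0 0 0 0 10;0.09 0.39 0 0 0 0 10;0.09 0.39 0 0 0 0 10;0.09 0.39 0 0 0 0 10;0.09 0.39 0 0 0 0 10;0.09 0.39 0 0 0 0 10;0.08 0.39 0 0 0 0 10;0.07 0.35 0 0 0 0 10;0 0 0 0 0 0 10",
)

```text
time_s: 5.87
eef_pos: [607.0, 168.2, 292.2]
ee_rot: [-0.001, 0.729, 0.684, 0.0]
force: [-1.0, -0.6, -1.3]
grip_width: 0.271
grip_force: 48.9
```

Run:
```python
from fit import *
s=capture("scene");t=capture("top");print(sense()["eef_pos"].round(1),sense()["grip_width"],sense()["force"])
for b in boxes_of(s,"tester_tip")[:2]+boxes_of(s,"jar1_mouth")+boxes_of(s,"lid1_mid"): print(np.round(b["position"]),round(b["confidence"],2))
e=sense()["eef_pos"];tip=e+[-.4,-1.5,-139.5];print("tip pred px",proj(s,tip),"mouths px",[proj(s,(x,y,80)).round() for x,y in((620,215),(595,57),(563,-226))])
v=s["pixels"][60:340,120:400];cv2.imwrite("pics/d1.png",cv2.resize(v,None,fx=2.1,fy=2.1,interpolation=cv2.INTER_CUBIC))
```

```text
[607.1 163.4 292.4] 0.26553656499034806 [-0.3256174  -1.06833825 -1.13407917]
[316. 129.] 0.82
[227. 370.] 0.5
[327. 197.] 0.73
[328. 194.] 0.18
tip pred px [316.74115166 168.12704047] mouths px [array([329., 183.]), array([292., 213.]), array([210., 286.])]
```

View pics/d1.png

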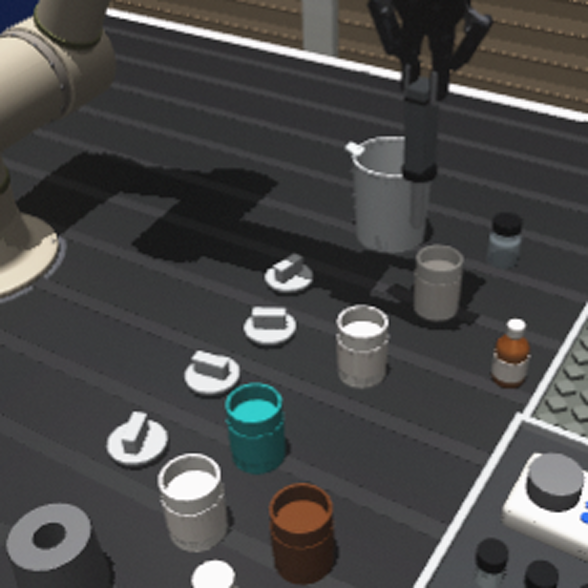

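Request:
drive_tool(
  commands="0.07 0.27 0 0 0 0 10;0.07 0.27 0 0 0 0 10;0 0 0 0 0 0 10;0 0 0 0 0 0 10;0 0 -0.2 0 0 0 10;0 0 -0.2 0 0 0 10;0 0 -0.1 0 0 0 10;0 0 0 0 0 0 10",
)

```text
time_s: 6.78
eef_pos: [620.5, 214.8, 240.6]
ee_rot: [-0.001, 0.732, 0.682, -0.002]
force: [0.2, -0.2, -1.8]
grip_width: 0.27
grip_force: 49.0
```

Run:
```python
from fit import *
s=capture("scene");e=sense()["eef_pos"];print(e.round(1));tip=e+[-.4,-1.5,-139.5]
im=s["pixels"].copy();im=cv2.resize(im[100:230,260:400],None,fx=5,fy=4.5,interpolation=cv2.INTER_CUBIC)
for X in(tip,tip+[0,0,70],[620.3,215.3,80]): cv2.circle(im,tuple(int(a) for a in (proj(s,X)-[260,100]+.5)*[5,4.5]),3,(0,0,255),-1)
cv2.imwrite("pics/d2.png",im)
```

```text
[621.1 215.2 242.5]
```

View pics/d2.png

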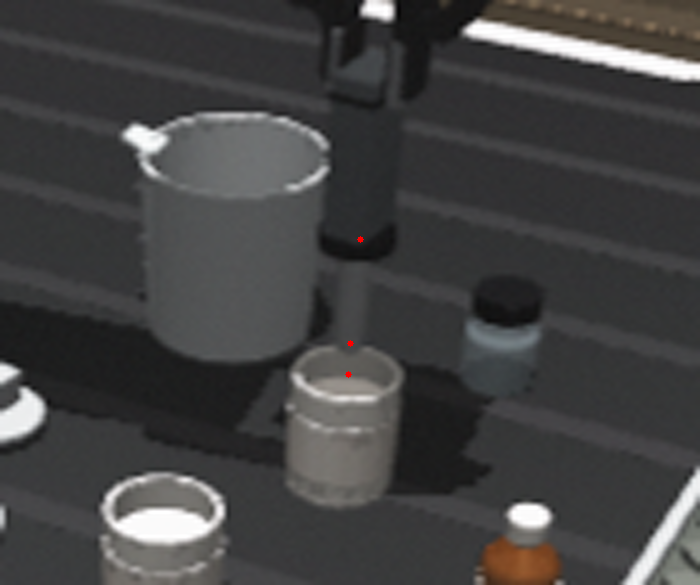

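Request:
drive_tool(
  commands="0 0.01 -0.2 0 0 0 10;0 0 -0.2 0 0 0 10;0 0 -0.2 0 0 0 10;0 0 -0.15 0 0 0 10;0 0 -0.1 0 0 0 10;0 0 -0.05 0 0 0 10;0 0 0 0 0 0 10;0 0 0 0 0 0 10",
)

```text
time_s: 7.5
eef_pos: [621.8, 217.3, 154.0]
ee_rot: [0.001, 0.731, 0.682, 0.001]
force: [-0.6, 0.5, -0.7]
grip_width: 0.271
grip_force: 49.1
```

Request:
drive_tool(
  commands="0 0 -0.03 0 0 0 10;0 0 0 0 0 0 10;0 0 0 0 0 0 10;0 0 0 0 0 0 10;0 0 0 0 0 0 10;0 0 0 0 0 0 10;0 0 0 0 0 0 10;0 0 0 0 0 0 10;0 0 0 0 0 0 10;0 0 0 0 0 0 10;0 0 0 0 0 0 10;0 0 0 0 0 0 10;0 0 0 0 0 0 10;0 0 0 0 0 0 10;0 0 0 0 0 0 10;0 0 0 0 0 0 10;0 0 0 0 0 0 10;0 0 0 0 0 0 10;0 0 0 0 0 0 10;0 0 0 0 0 0 10",
)

```text
time_s: 9.17
eef_pos: [621.3, 217.3, 149.7]
ee_rot: [0.0, 0.731, 0.682, 0.0]
force: [0.3, -0.9, -1.5]
grip_width: 0.273
grip_force: 49.1
```

Request:
drive_tool(
  commands="0 0 0 0 0 0 10;0 0 0 0 0 0 10;0 0 0 0 0 0 10;0 0 0 0 0 0 10;0 0 0 0 0 0 10;0 0 0 0 0 0 10;0 0 0 0 0 0 10;0 0 0 0 0 0 10;0 0 0 0 0 0 10;0 0 0 0 0 0 10;0 0 0 0 0 0 10;0 0 0 0 0 0 10;0 0 0 0 0 0 10;0 0 0 0 0 0 10;0 0 0 0 0 0 10;0 0 0 0 0 0 10;0 0 0 0 0 0 10;0 0 0 0 0 0 10;0 0 0 0 0 0 10;0 0 0 0 0 0 10",
)

```text
time_s: 10.83
eef_pos: [621.2, 217.4, 149.7]
ee_rot: [0.0, 0.731, 0.682, -0.0]
force: [0.3, 1.1, -1.2]
grip_width: 0.267
grip_force: 49.1
```

```bash
cat > look.py <<'E'
from fit import *
def look():
    s=capture("scene");t=capture("top");e=sense()["eef_pos"];print("eef",e.round(1),"t",round(float(sense()["time_s"]),2))
    for q,c in jars(t,s): print("jar",q[:2].round(1),round(c,2))
    for uv in LP:
        q=init(t,uv,13);q,c=fit([(t,LID,soft(t,120,180)),(s,LID,soft(s,80,130))],q);print("lid",q[:2].round(1),round(c,2))
    return s,t
if __name__=="__main__":
    s,t=look();cv2.imwrite("pics/last_s.png",s["pixels"]);cv2.imwrite("pics/last_t.png",t["pixels"])
E
python3 look.py
```

```text
eef [621.2 217.4 149.7] t 10.93
jar [587.2 239.7] 2.69
jar [594.6  57.6] 0.48
jar [ 562.5 -226. ] 0.79
lid [422.9 167.4] 1.04
lid [459.   64.8] 1.02
lid [447.1 -42.9] 0.57
lid [ 440.2 -171.8] 0.87
```

Request:
drive_tool(
  commands="0 0 0.15 0 0 0 10;0 0 0.3 0 0 0 10;0 0 0.3 0 0 0 10;0 0 0.3 0 0 0 10;0 0 0 0 0 0 10;-0.05 -0.32 0 0 0 0 10;-0.05 -0.32 0 0 0 0 10;-0.05 -0.32 0 0 0 0 10;-0.05 -0.32 0 0 0 0 10;-0.06 -0.30 0 0 0 0 10;0 0 0 0 0 0 10;0 0 0 0 0 0 10;0 0 0 0 0 0 10",
)

```text
time_s: 12.02
eef_pos: [595.3, 59.7, 254.5]
ee_rot: [-0.0, 0.731, 0.682, 0.0]
force: [0.2, -0.0, -1.1]
grip_width: 0.269
grip_force: 49.2
```

```bash
python3 look.py
```

```text
eef [595.3  60.3 254.5] t 12.12
jar [617.9 212.1] 2.03
jar [594.3  40.2] 2.95
jar [ 562.5 -226. ] 0.79
lid [423.4 156.4] 4.44
lid [455.5  67.1] 4.02
lid [447.1 -42.9] 0.6
lid [ 440.2 -171.8] 0.87
```

Request:
drive_tool(
  commands="0 -0.01 -0.25 0 0 0 10;0 0 -0.25 0 0 0 10;0 0 -0.25 0 0 0 10;0 0 -0.15 0 0 0 10;0 0 -0.1 0 0 0 10;0 0 -0.03 0 0 0 10;0 0 0 0 0 0 10;0 0 0 0 0 0 10",
)

```text
time_s: 12.78
eef_pos: [595.8, 58.6, 152.7]
ee_rot: [0.001, 0.731, 0.682, 0.001]
force: [0.3, -0.3, -1.2]
grip_width: 0.269
grip_force: 49.1
```

Request:
drive_tool(
  commands="0 0 -0.02 0 0 0 10;0 0 0 0 0 0 10;0 0 0 0 0 0 10;0 0 0 0 0 0 10;0 0 0 0 0 0 10;0 0 0 0 0 0 10;0 0 0 0 0 0 10;0 0 0 0 0 0 10;0 0 0 0 0 0 10;0 0 0 0 0 0 10;0 0 0 0 0 0 10;0 0 0 0 0 0 10;0 0 0 0 0 0 10;0 0 0 0 0 0 10;0 0 0 0 0 0 10;0 0 0 0 0 0 10;0 0 0 0 0 0 10;0 0 0 0 0 0 10;0 0 0 0 0 0 10;0 0 0 0 0 0 10",
)

```text
time_s: 14.45
eef_pos: [595.2, 58.3, 149.7]
ee_rot: [0.0, 0.731, 0.682, 0.0]
force: [-0.4, 1.1, -0.7]
grip_width: 0.272
grip_force: 49.2
```

Request:
drive_tool(
  commands="0 0 0 0 0 0 10;0 0 0 0 0 0 10;0 0 0 0 0 0 10;0 0 0 0 0 0 10;0 0 0 0 0 0 10;0 0 0 0 0 0 10;0 0 0 0 0 0 10;0 0 0 0 0 0 10;0 0 0 0 0 0 10;0 0 0 0 0 0 10;0 0 0 0 0 0 10;0 0 0 0 0 0 10;0 0 0 0 0 0 10;0 0 0 0 0 0 10;0 0 0 0 0 0 10;0 0 0 0 0 0 10;0 0 0 0 0 0 10;0 0 0 0 0 0 10;0 0 0 0 0 0 10;0 0 0 0 0 0 10",
)

```text
time_s: 16.12
eef_pos: [595.2, 58.4, 149.7]
ee_rot: [-0.0, 0.731, 0.682, -0.0]
force: [0.0, 0.0, -1.0]
grip_width: 0.269
grip_force: 49.2
```

```bash
python3 look.py
```

```text
eef [595.2  58.4 149.7] t 16.22
jar [620.2 216.1] 1.48
jar [628.6  37.8] 3.67
jar [ 562.5 -226. ] 0.79
lid [434.6 124.9] 3.52
lid [455.6  67.2] 3.7
lid [447.1 -42.9] 0.68
lid [ 440.2 -171.8] 0.87
```

Request:
drive_tool(
  commands="0 0 0.15 0 0 0 10;0 0 0.3 0 0 0 10;0 0 0.3 0 0 0 10;0 0 0.3 0 0 0 10;0 0 0 0 0 0 10;-0.04 -0.36 0 0 0 0 10;-0.04 -0.36 0 0 0 0 10;-0.04 -0.36 0 0 0 0 10;-0.04 -0.36 0 0 0 0 10;-0.04 -0.36 0 0 0 0 10;-0.04 -0.36 0 0 0 0 10;-0.04 -0.36 0 0 0 0 10;-0.04 -0.31 0 0 0 0 10;0 0 0 0 0 0 10;0 0 0 0 0 0 10;0 0 0 0 0 0 10",
)

```text
time_s: 17.55
eef_pos: [563.3, -224.2, 254.4]
ee_rot: [-0.0, 0.731, 0.682, 0.0]
force: [0.5, 1.1, -1.2]
grip_width: 0.268
grip_force: 49.2
```

```bash
python3 look.py
```

```text
eef [ 563.5 -223.5  254.7] t 17.65
jar [620.2 216.1] 0.67
jar [594.6  57.6] 0.47
jar [ 553.7 -220.1] 2.52
lid [422.7 168.2] 0.92
lid [459.   64.8] 0.93
lid [446.9 -39.2] 1.79
lid [ 426.7 -189.4] 3.69
```

Request:
drive_tool(
  commands="0 -0.01 -0.25 0 0 0 10;0 0 -0.25 0 0 0 10;0 0 -0.25 0 0 0 10;0 0 -0.15 0 0 0 10;0 0 -0.1 0 0 0 10;0 0 -0.03 0 0 0 10;0 0 0 0 0 0 10;0 0 0 0 0 0 10",
)

```text
time_s: 18.32
eef_pos: [563.8, -225.6, 152.9]
ee_rot: [0.001, 0.731, 0.682, 0.0]
force: [-0.4, 0.6, -1.4]
grip_width: 0.272
grip_force: 49.1
```

Request:
drive_tool(
  commands="0 0 -0.02 0 0 0 10;0 0 0 0 0 0 10;0 0 0 0 0 0 10;0 0 0 0 0 0 10;0 0 0 0 0 0 10;0 0 0 0 0 0 10;0 0 0 0 0 0 10;0 0 0 0 0 0 10;0 0 0 0 0 0 10;0 0 0 0 0 0 10;0 0 0 0 0 0 10;0 0 0 0 0 0 10;0 0 0 0 0 0 10;0 0 0 0 0 0 10;0 0 0 0 0 0 10;0 0 0 0 0 0 10;0 0 0 0 0 0 10;0 0 0 0 0 0 10;0 0 0 0 0 0 10;0 0 0 0 0 0 10",
)

```text
time_s: 19.98
eef_pos: [563.2, -225.6, 149.7]
ee_rot: [0.0, 0.731, 0.682, -0.0]
force: [-0.1, -0.3, -0.8]
grip_width: 0.267
grip_force: 49.2
```

Request:
drive_tool(
  commands="0 0 0 0 0 0 10;0 0 0 0 0 0 10;0 0 0 0 0 0 10;0 0 0 0 0 0 10;0 0 0 0 0 0 10;0 0 0 0 0 0 10;0 0 0 0 0 0 10;0 0 0 0 0 0 10;0 0 0 0 0 0 10;0 0 0 0 0 0 10;0 0 0 0 0 0 10;0 0 0 0 0 0 10;0 0 0 0 0 0 10;0 0 0 0 0 0 10;0 0 0 0 0 0 10;0 0 0 0 0 0 10;0 0 0 0 0 0 10;0 0 0 0 0 0 10;0 0 0 0 0 0 10;0 0 0 0 0 0 10",
)

```text
time_s: 21.65
eef_pos: [563.2, -225.7, 149.7]
ee_rot: [0.0, 0.731, 0.682, -0.0]
force: [-0.7, 0.4, -0.4]
grip_width: 0.269
grip_force: 49.2
```

```bash
python3 look.py
```

```text
eef [ 563.2 -225.6  149.7] t 21.75
jar [620.3 216.1] 0.66
jar [594.6  57.6] 0.46
jar [ 542.1 -208.6] 3.11
lid [423.4 168.6] 0.96
lid [459.   64.8] 0.94
lid [450.2 -28.8] 1.89
lid [ 431.7 -182.7] 3.03
```

Request:
drive_tool(
  commands="0 0 0.2 0 0 0 10;0 0 0.35 0 0 0 10;0 0 0.35 0 0 0 10;0 0 0.35 0 0 0 10;0 0 0.35 0 0 0 10;-0.05 0.38 0 0 0 0 10;-0.05 0.38 0 0 0 0 10;-0.05 0.38 0 0 0 0 10;-0.05 0.38 0 0 0 0 10;-0.05 0.38 0 0 0 0 10;-0.05 0.38 0 0 0 0 10;-0.05 0.38 0 0 0 0 10;-0.05 0.38 0 0 0 0 10;-0.05 0.38 0 0 0 0 10;-0.05 0.38 0 0 0 0 10;-0.05 0.38 0 0 0 0 10;-0.05 0.38 0 0 0 0 10;-0.05 0.38 0 0 0 0 10;-0.05 0.38 0 0 0 0 10;-0.05 0.36 0 0 0 0 10",
)

```text
time_s: 23.42
eef_pos: [487.5, 344.4, 309.8]
ee_rot: [0.0, 0.731, 0.682, 0.0]
force: [0.4, -0.8, -1.1]
grip_width: 0.27
grip_force: 49.2
```

Request:
drive_tool(
  commands="0 0 0 0 0 0 10;0 0 0 0 0 0 10;0 0 0 0 0 0 10",
)

```text
time_s: 23.67
eef_pos: [488.3, 342.0, 309.6]
ee_rot: [0.0, 0.731, 0.682, -0.0]
force: [0.3, -1.0, -0.8]
grip_width: 0.268
grip_force: 49.2
```

Run:
```python
from fit import *
s=capture("scene");e=sense()["eef_pos"];print(e.round(1));tip=e+[-.4,-1.5,-139.5]
im=cv2.resize(s["pixels"][60:200,220:390],None,fx=4,fy=4,interpolation=cv2.INTER_CUBIC)
for X in(tip,tip+[0,0,70],[488.4,341.2,130]): cv2.circle(im,tuple(int(a) for a in (proj(s,X)-[220,60]+.5)*4),3,(0,0,255),-1)
pts=np.array([(proj(s,X)-[220,60]+.5)*4 for X in circ(56,130)+[488.4,341.2,0]]).astype(np.int32);cv2.polylines(im,[pts],True,(0,255,0),1)
cv2.imwrite("pics/d3.png",im)
```

```text
[488.5 341.5 309.8]
```

View pics/d3.png

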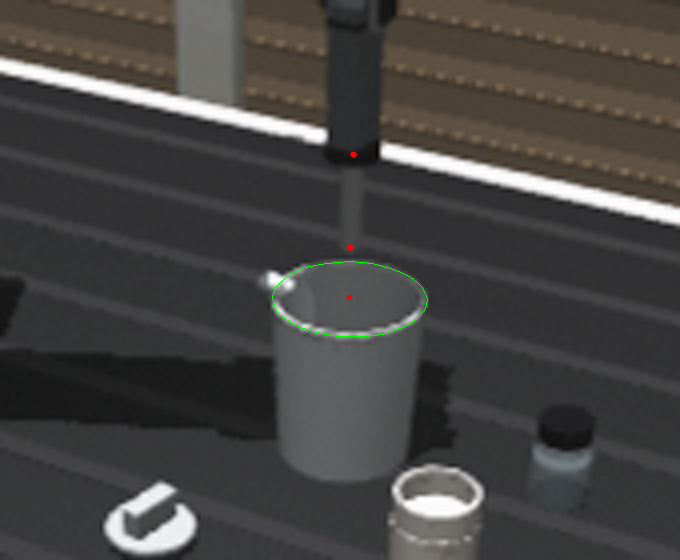

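The beaker rim outline fits, and the tip (350,247) is centred above it. I dip about 100 mm below the rim.

Request:
drive_tool(
  commands="0 0 -0.25 0 0 0 10;0 0 -0.3 0 0 0 10;0 0 -0.3 0 0 0 10;0 0 -0.3 0 0 0 10;0 0 -0.2 0 0 0 10;0 0 -0.05 0 0 0 10;0 0 0 0 0 0 10;0 0 0 0 0 0 10;0 0 0 0 0 0 10;0 0 0 0 0 0 10;0 0 0 0 0 0 10;0 0 0 0 0 0 10;0 0 0 0 0 0 10;0 0 0 0 0 0 10;0 0 0 0 0 0 10;0 0 0 0 0 0 10;0 0 0 0 0 0 10;0 0 0 0 0 0 10;0 0 0 0 0 0 10;0 0 0 0 0 0 10",
)

```text
time_s: 25.38
eef_pos: [488.2, 342.3, 169.7]
ee_rot: [-0.0, 0.731, 0.682, -0.0]
force: [0.2, -0.3, -1.8]
grip_width: 0.269
grip_force: 49.1
```

Request:
drive_tool(
  commands="0 0 0 0 0 0 10;0 0 0 0 0 0 10;0 0 0 0 0 0 10;0 0 0 0 0 0 10;0 0 0.2 0 0 0 10;0 0 0.3 0 0 0 10;0 0 0.3 0 0 0 10;0 0 0.3 0 0 0 10;0 0 0.3 0 0 0 10;0 0 0 0 0 0 10;0 -0.38 0 0 0 0 10;0 -0.38 0 0 0 0 10;0 -0.38 0 0 0 0 10;0 -0.38 0 0 0 0 10;0 -0.38 0 0 0 0 10;0 -0.38 0 0 0 0 10;0 -0.38 0 0 0 0 10;0 -0.38 0 0 0 0 10;0 -0.38 0 0 0 0 10;0 0 0 0 0 0 10",
)

```text
time_s: 27.05
eef_pos: [488.1, -5.0, 309.1]
ee_rot: [0.0, 0.733, 0.68, -0.001]
force: [0.0, -0.3, -1.6]
grip_width: 0.271
grip_force: 49.2
```

Request:
drive_tool(
  commands="0 -0.38 0 0 0 0 10;0 -0.38 0 0 0 0 10;0 -0.38 0 0 0 0 10;0 -0.38 0 0 0 0 10;0 -0.38 0 0 0 0 10;0 -0.38 0 0 0 0 10;0 -0.38 0 0 0 0 10;0 -0.38 0 0 0 0 10;0 -0.3 0 0 0 0 10;0 0 0 0 0 0 10;0 0 0 0 0 0 10;0 0 0 0 0 0 10",
)

```text
time_s: 28.05
eef_pos: [488.4, -333.0, 309.4]
ee_rot: [-0.0, 0.731, 0.682, 0.0]
force: [0.8, 0.9, -1.4]
grip_width: 0.27
grip_force: 49.3
```

```bash
python3 look.py
```

```text
eef [ 488.6 -332.5  310. ] t 28.15
jar [620.2 216.1] 0.65
jar [594.6  57.6] 0.41
jar [ 563.3 -225.5] 1.0
lid [422.7 168.2] 0.93
lid [458.8  65.1] 1.01
lid [447.1 -42.9] 0.56
lid [ 440.7 -172.5] 1.74
```

Request:
drive_tool(
  commands="0.055 -0.087 0 0 0 0 10;0 0 0 0 0 0 10;0 0 -0.2 0 0 0 10;0 0 -0.3 0 0 0 10;0 0 -0.25 0 0 0 10;0 0 -0.1 0 0 0 10;0 0 0 0 0 0 10;0 0 0 0 0 0 10",
)

```text
time_s: 28.82
eef_pos: [494.1, -342.2, 225.9]
ee_rot: [0.001, 0.731, 0.682, 0.0]
force: [0.2, -0.2, -0.5]
grip_width: 0.27
grip_force: 49.2
```

Run:
```python
from fit import *
s=capture("scene");t=capture("top");e=sense()["eef_pos"];print(e.round(1));tip=e+[-.4,-1.5,-139.5]
def mk(p,w,f):
    x0,y0,x1,y1=w;im=cv2.resize(p["pixels"][y0:y1,x0:x1],None,fx=f,fy=f,interpolation=cv2.INTER_CUBIC)
    for X in(tip,tip+[0,0,70]): cv2.circle(im,tuple(int(a) for a in (proj(p,X)-[x0,y0]+.5)*f),2,(0,0,255),-1)
    for r,z in((37,80),(14,80)):
        pts=np.array([(proj(p,X)-[x0,y0]+.5)*f for X in circ(r,z)+[493.6,-342.6,0]]).astype(np.int32);cv2.polylines(im,[pts],True,(0,255,0),1)
    return im
cv2.imwrite("pics/d4.png",mk(s,(100,240,200,370),4.5))
```

```text
[ 494.3 -342.6  226.8]
```

View pics/d4.png

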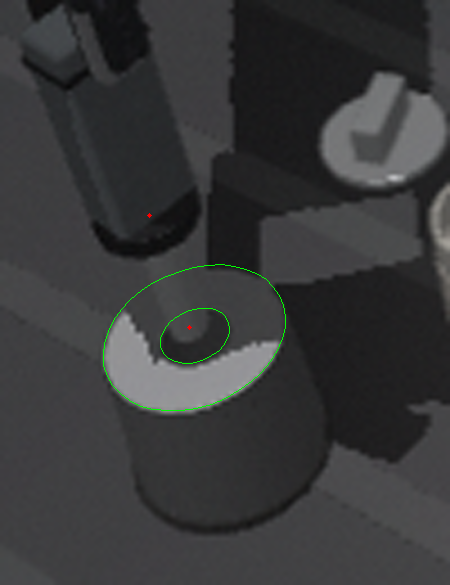

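The holder outline fits and the tip at (189,327) sits above the bore, so I insert.

Request:
drive_tool(
  commands="0 0.01 -0.1 0 0 0 10;0 0 -0.15 0 0 0 10;0 0 -0.15 0 0 0 10;0 0 -0.15 0 0 0 10;0 0 -0.1 0 0 0 10;0 0 -0.08 0 0 0 10;0 0 -0.02 0 0 0 10;0 0 0 0 0 0 10;0 0 0 0 0 0 10;0 0 0 0 0 0 10",
)

```text
time_s: 29.75
eef_pos: [493.9, -341.5, 150.2]
ee_rot: [0.0, 0.731, 0.682, 0.0]
force: [-0.0, 0.2, -1.3]
grip_width: 0.269
grip_force: 49.2
```

Request:
drive_tool(
  commands="0 0 -0.01 0 0 0 10;0 0 -0.01 0 0 0 10;0 0 0 0 0 0 10;0 0 0 0 0 0 10;0 0 0 0 0 0 10",
)

```text
time_s: 30.17
eef_pos: [494.2, -341.8, 149.4]
ee_rot: [0.001, 0.731, 0.682, -0.0]
force: [-1.0, 0.4, 7.7]
grip_width: 0.268
grip_force: 50.3
```

Seated, as the contact force shows. I release and lift.

Request:
drive_tool(
  commands="0 0 0 0 0 0 30;0 0 0 0 0 0 50;0 0 0 0 0 0 75;0 0 0 0 0 0 75;0 0 0 0 0 0 75;0 0 0.15 0 0 0 75;0 0 0.3 0 0 0 75;0 0 0.3 0 0 0 75;0 0 0.3 0 0 0 75;0 0.3 0.1 0 0 0 75;0 0.3 0.1 0 0 0 75;0 0.3 0 0 0 0 75;0 0.3 0 0 0 0 75;0 0.3 0 0 0 0 75;0 0 0 0 0 0 75;0 0 0 0 0 0 75",
)

```text
time_s: 31.5
eef_pos: [493.9, -190.4, 273.1]
ee_rot: [0.0, 0.73, 0.683, 0.0]
force: [0.1, -0.4, -0.4]
grip_width: 0.754
grip_force: 0.0
```

```bash
cat > yaw.py <<'E'
from fit import *
# bar yaw by rendering: bar visible faces shade differs; match bar-top bright quad via edges in scene: search yaw maximising gradient along bar-top outline in both views
def barfit(views,q):
    G=[]
    for p in views:
        g=p["pixels"].min(2).astype(np.float32); G.append(cv2.magnitude(cv2.Sobel(g,5,1,0),cv2.Sobel(g,5,0,1)))
    best=(0,)
    for th in np.arange(0,np.pi,.02):
        for dx in(-2,0,2):
            for dy in(-2,0,2):
                v=0
                for p,g in zip(views,G):
                    for z in(37,13):
                        P=[[u,e,z] for u in np.linspace(-21,21,15) for e in(-8,8)]+[[u,e,z] for u in(-21,21) for e in np.linspace(-8,8,7)]
                        L=np.array([proj(p,X) for X in pose(np.array(P),[q[0]+dx,q[1]+dy,0,th])],np.float32)
                        v+=cv2.remap(g,L[:,:1],L[:,1:],cv2.INTER_LINEAR).mean()
                if v>best[0]: best=(v,th,dx,dy)
    return best
if __name__=="__main__":
    s=capture("scene");t=capture("top");print(sense()["eef_pos"].round(1))
    for q,c in jars(t,s): print("jar",q[:2].round(1),round(c,2))
    tile=[]
    for uv in LP:
        q=init(t,uv,13);q,c=fit([(t,LID,soft(t,120,180)),(s,LID,soft(s,80,130))],q)
        b=barfit([s,t],q);b1=barfit([s],q);b2=barfit([t],q);print("lid",q[:2].round(1),round(c,2),np.round(b,2),np.round(b1,2),np.round(b2,2))
        row=[]
        for p in(s,t):
            x0,y0=(proj(p,[q[0],q[1],25])-20).astype(int);im=cv2.resize(p["pixels"][y0:y0+40,x0:x0+40],(280,280),interpolation=cv2.INTER_CUBIC)
            pts=np.array([(proj(p,X)-[x0,y0]+.5)*7 for X in pose(np.array([[a,e,37] for a,e in((-21,-8),(21,-8),(21,8),(-21,8))]),[q[0]+b[2],q[1]+b[3],0,b[1]])]).astype(np.int32);cv2.polylines(im,[pts],True,(0,0,255),1);row.append(im)
        tile.append(np.vstack(row))
    cv2.imwrite("pics/yaw.png",cv2.resize(np.hstack(tile),(800,400)))
E
python3 yaw.py
```

```text
[ 493.8 -191.9  272.6]
jar [620.3 216.1] 0.67
jar [594.6  57.6] 0.47
jar [ 550.7 -236.8] 2.64
lid [422.7 168.2] 0.92 [1087.72    1.42   -2.      0.  ] [897.73   1.42  -2.     0.  ] [204.     1.46  -2.     2.  ]
lid [459.   64.8] 0.91 [ 9.4669e+02  4.8000e-01 -2.0000e+00 -2.0000e+00] [ 8.2052e+02  4.8000e-01 -2.0000e+00 -2.0000e+00] [138.79   0.48  -2.     2.  ]
lid [448.4 -44.2] 1.35 [680.83   3.14  -2.     2.  ] [457.2    3.14  -2.     2.  ] [ 2.4575e+02  2.4000e-01  0.0000e+00 -2.0000e+00]
lid [ 436.9 -172.9] 2.71 [791.36   1.92   2.     0.  ] [653.93   1.92   2.     0.  ] [179.13   0.8    2.     2.  ]
```

View pics/yaw.png

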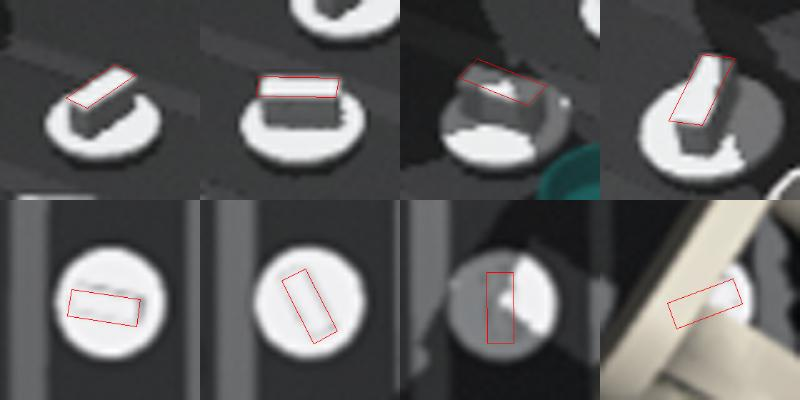

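Bar outlines fit in the scene view: lid1 yaw 1.42, lid2 0.48, lid4 1.92. Lid4 is nearest, so I go there first.

Request:
drive_tool(
  commands="-0.134 0.05 -0.2 0 0 0.134 50;-0.134 0.05 -0.3 0 0 0.134 50;-0.134 0.05 -0.3 0 0 0.134 50;-0.134 0.05 -0.3 0 0 0.134 50;0 0 -0.3 0 0 0 50;0 0 -0.3 0 0 0 50;0 0 0 0 0 0 50;0 0 0 0 0 0 50;0 0 0 0 0 0 50",
)

```text
time_s: 32.35
eef_pos: [441.0, -172.4, 104.2]
ee_rot: [0.001, 0.573, 0.82, -0.0]
force: [-0.1, 0.5, 1.1]
grip_width: 0.501
grip_force: 0.0
```

Run:
```python
from fit import *
s=capture("scene");st=sense();print(st["eef_pos"].round(1),rot(st["ee_rot"]).round(2)[:,1])
e=st["eef_pos"]
x0,y0=140,200;im=cv2.resize(s["pixels"][y0:y0+110,x0:x0+110],None,fx=5,fy=5,interpolation=cv2.INTER_CUBIC)
pts=np.array([(proj(s,X)-[x0,y0]+.5)*5 for X in pose(np.array([[a,b,37] for a,b in((-21,-8),(21,-8),(21,8),(-21,8))]),[e[0],e[1],0,1.92])]).astype(np.int32);cv2.polylines(im,[pts],True,(0,0,255),1)
cv2.imwrite("pics/e1.png",im)
```

```text
[ 441.1 -172.4  104.4] [0.94 0.34 0.  ]
```

View pics/e1.png

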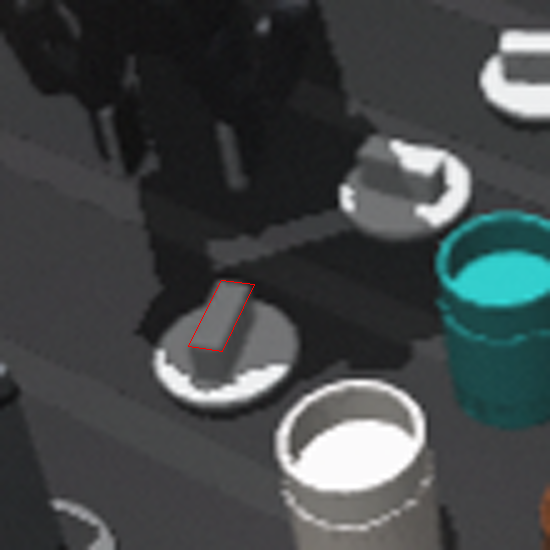

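The outline at the TCP coincides with lid4's bar top at (222,316), so I descend and grip.

Request:
drive_tool(
  commands="-0.01 0 -0.2 0 0 0 50;0 0 -0.2 0 0 0 50;0 0 -0.15 0 0 0 50;0 0 -0.1 0 0 0 50;0 0 -0.05 0 0 0 50;0 0 0 0 0 0 50;0 0 0 0 0 0 50;0 0 0 0 0 0 5;0 0 0 0 0 0 5;0 0 0 0 0 0 5;0 0 0 0 0 0 5;0 0 0 0 0 0 5;0 0 0 0 0 0 5",
  force=40,
)

```text
time_s: 33.48
eef_pos: [439.2, -171.4, 32.8]
ee_rot: [0.0, 0.572, 0.82, -0.0]
force: [-0.1, -0.0, -0.0]
grip_width: 0.05
grip_force: 0.0
```

Run:
```python
from fit import *
s=capture("scene");st=sense();print(st["eef_pos"].round(1))
x0,y0=110,180;im=cv2.resize(s["pixels"][y0:y0+140,x0:x0+160],None,fx=4.2,fy=4.2,interpolation=cv2.INTER_CUBIC)
cv2.imwrite("pics/e2.png",im)
```

```text
[ 439.1 -171.4   32.7]
```

View pics/e2.png

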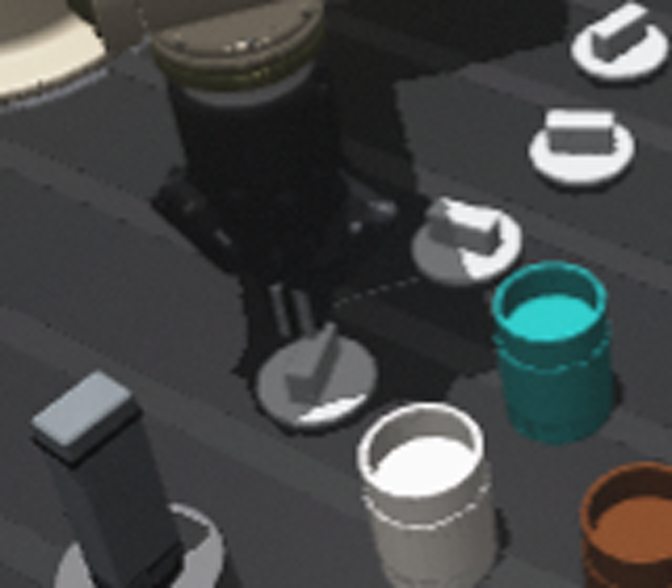

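Run:
```python
from fit import *
s=capture("scene")
print("e1 tips seen (177,236); pred",proj(s,(441,-172.4,87)).round(),proj(s,(441,-172.4,104)).round())
for z in(16,25,33,40,50): print(z,proj(s,(439.1,-171.4,z)).round(1))
t=capture("top"); 
for uv in LP[2:]:
    q=init(t,uv,13);print(fit([(s,LID,soft(s,70,90))],q))
```

```text
e1 tips seen (177,236); pred [180. 247.] [179. 241.]
16 [184.9 268.3]
25 [184.3 265.6]
33 [183.7 263.2]
40 [183.2 261. ]
50 [182.5 257.9]
(array([445.28826221, -40.64234917,   0.        ,   0.        ]), np.float64(0.5064576756071141))
(array([ 437.62807409, -170.87177142,    0.        ,    0.        ]), np.float64(0.9330387919851147))
```

The fingers shut on nothing with the tips seen at about (179,258), which is above the bar. So the fingertips stand higher than nominal. I open, go 20 mm lower and try again.

Request:
drive_tool(
  commands="0 0 0 0 0 0 50;0 0 0 0 0 0 50;0 0 0 0 0 0 50;0 0 0 0 0 0 50;0 0 -0.1 0 0 0 50;0 0 -0.1 0 0 0 50;0 0 0 0 0 0 50;0 0 0 0 0 0 5;0 0 0 0 0 0 5;0 0 0 0 0 0 5;0 0 0 0 0 0 5;0 0 0 0 0 0 5",
)

```text
time_s: 34.63
eef_pos: [439.2, -171.4, 12.9]
ee_rot: [0.0, 0.572, 0.82, -0.0]
force: [-0.3, 0.6, -1.4]
grip_width: 0.165
grip_force: 40.2
```

Run:
```python
from fit import *
import rig
s=capture("scene");st=sense();print(st["eef_pos"].round(1),st["grip_width"],st["grip_force"],st["force"].round(1))
x0,y0=130,200;im=cv2.resize(s["pixels"][y0:y0+100,x0:x0+110],None,fx=6,fy=6,interpolation=cv2.INTER_CUBIC)
im=cv2.convertScaleAbs(im,alpha=2.0,beta=10)
cv2.imwrite("pics/e3.png",im)
```

```text
[ 439.2 -171.4   12.8] 0.16935818053532978 40.166441202163696 [-0.2  0.5  0. ]
```

View pics/e3.png

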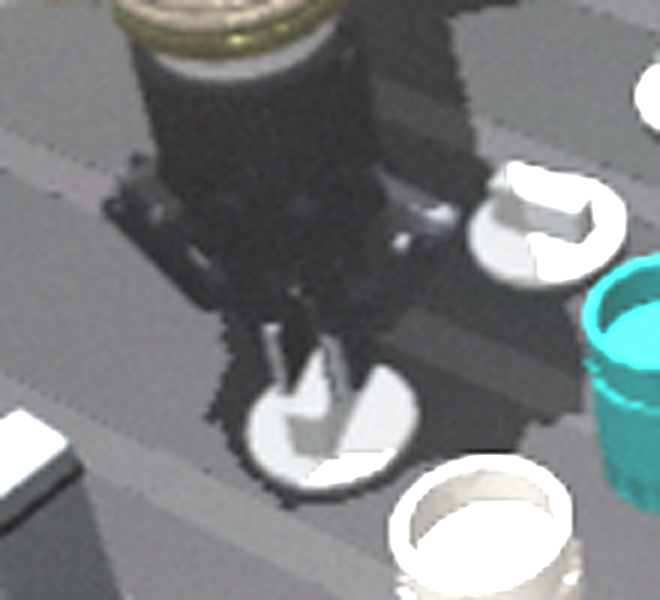

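Gripped at the bar's base. I lift and re-measure the jars before placing.

Request:
drive_tool(
  commands="0 0 0.1 0 0 0 5;0 0 0.3 0 0 0 5;0 0 0.3 0 0 0 5;0 0 0.3 0 0 0 5;0 0 0.3 0 0 0 5;0 0 0 0 0 0 5;0 0 0 0 0 0 5",
)

```text
time_s: 35.27
eef_pos: [439.6, -171.7, 144.4]
ee_rot: [0.002, 0.572, 0.82, -0.0]
force: [-1.0, 0.6, 0.1]
grip_width: 0.167
grip_force: 40.2
```

```bash
python3 look.py
python3 - <<'E'
from fit import *
s=capture("scene");t=capture("top");g=sense();print(g["grip_width"],g["eef_pos"])
for uv in JP: print("scene-only",fit([(s,JAR,soft(s,75,125))],init(t,uv,80))[0][:2].round(1),"top",fit([(t,RIM,soft(t,120,200))],init(t,uv,80))[0][:2].round(1))
E
```

```text
eef [ 438.6 -171.   142.1] t 35.37
jar [620.3 216.1] 0.67
jar [594.6  57.6] 0.47
jar [ 562.4 -225.9] 0.68
lid [422.7 168.2] 0.93
lid [459.3  65.2] 1.01
lid [447.2 -41.8] 1.25
lid [ 465.7 -204.5] 3.3
0.16474442564131397 [ 438.55978414 -170.97257739  141.63766173]
scene-only [616.8 219.8] top [620.5 215.5]
scene-only [591.8  60.9] top [594.9  57.6]
scene-only [ 559.9 -225.9] top [ 563.1 -226. ]
```

Request:
drive_tool(
  commands="0.3 -0.136 0 0 0 0 5;0.3 -0.136 0 0 0 0 5;0.3 -0.136 0 0 0 0 5;0.32 -0.136 0 0 0 0 5;0 0 0 0 0 0 5;0 0 0 0 0 0 5;0 0 -0.2 0 0 0 5;0 0 -0.2 0 0 0 5;0 0 -0.03 0 0 0 5;0 0 0 0 0 0 5;0 0 0 0 0 0 5",
)

```text
time_s: 36.38
eef_pos: [561.0, -225.7, 100.6]
ee_rot: [0.0, 0.572, 0.82, 0.0]
force: [0.4, 0.6, -0.1]
grip_width: 0.169
grip_force: 40.2
```

Run:
```python
from fit import *
s=capture("scene");e=sense()["eef_pos"];print(e.round(1),sense()["force"].round(1))
x0,y0=150,200;f=5;im=cv2.resize(s["pixels"][y0:y0+125,x0:x0+120],None,fx=f,fy=f,interpolation=cv2.INTER_CUBIC)
L=e+[1,-.5,-12.9]
for C,r,z,c in((L,32,13,(0,0,255)),(L,32,8,(0,0,255)),(L,20,0,(0,0,255)),(np.array([562.4,-226,0]),29,80,(0,255,0))):
    pts=np.array([(proj(s,X)-[x0,y0]+.5)*f for X in circ(r,z)+C]).astype(np.int32);cv2.polylines(im,[pts],True,c,1)
cv2.imwrite("pics/e4.png",cv2.convertScaleAbs(im,alpha=1.5))
```

```text
[ 561.3 -225.9  101. ] [ 0.2  1.2 -0.4]
```

View pics/e4.png

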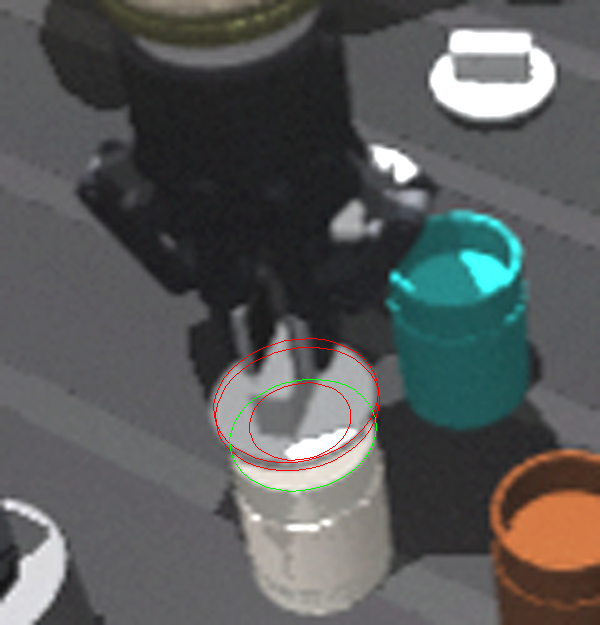

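Request:
drive_tool(
  commands="0 0 -0.05 0 0 0 5;0 0 -0.05 0 0 0 5;0 0 -0.04 0 0 0 5;0 0 0 0 0 0 5;0 0 0 0 0 0 5",
)

```text
time_s: 36.85
eef_pos: [561.1, -225.7, 85.5]
ee_rot: [-0.0, 0.572, 0.82, 0.0]
force: [-0.6, -1.0, -0.6]
grip_width: 0.167
grip_force: 40.2
```

Request:
drive_tool(
  commands="0 0 -0.015 0 0 0 5;0 0 0 0 0 0 5;0 0 -0.01 0 0 0 5;0 0 0 0 0 0 5;0 0 0 0 0 0 5",
)

```text
time_s: 37.27
eef_pos: [561.6, -225.9, 84.6]
ee_rot: [0.001, 0.572, 0.82, 0.0]
force: [-1.6, 2.1, 10.5]
grip_width: 0.171
grip_force: 41.3
```

Request:
drive_tool(
  commands="0 0 -0.015 0 0 0 5;0 0 0 0 0 0 5;0 0 0 0 0 0 5;0 0 0.02 0 0 0 5;0 0 0 0 0 0 20;0 0 0 0 0 0 40;0 0 0 0 0 0 50;0 0 0 0 0 0 50;0 0 0.2 0 0 0 50;0 0 0.3 0 0 0 50;0 0 0.2 0 0 0 50;0 0 0 0 0 0 50",
)

```text
time_s: 38.27
eef_pos: [562.7, -226.7, 158.0]
ee_rot: [0.004, 0.572, 0.82, 0.0]
force: [0.6, 0.3, 0.7]
grip_width: 0.501
grip_force: 0.0
```

Run:
```python
from look import *
s,t=look()
print(rot(sense()["ee_rot"]).round(2)[:,1])
```

```text
eef [ 561.2 -225.8  153.7] t 38.37
jar [620.3 216.1] 0.66
jar [594.6  57.6] 0.46
jar [ 543.2 -209.7] 2.76
lid [423.4 168.3] 0.96
lid [459.   64.8] 0.92
lid [448.6 -42.1] 1.82
lid [ 425.5 -215.3] 3.39
[0.94 0.34 0.  ]
```

Request:
drive_tool(
  commands="-0.08 0.223 0 0 0 -0.141 50;-0.08 0.223 0 0 0 -0.141 50;-0.08 0.223 0 0 0 -0.141 50;-0.08 0.223 0 0 0 -0.141 50;-0.08 0.223 0 0 0 -0.141 50;-0.08 0.223 0 0 0 -0.141 50;-0.08 0.223 0 0 0 -0.141 50;-0.08 0.223 0 0 0 -0.141 50;-0.08 0.223 0 0 0 -0.141 50;-0.08 0.223 0 0 0 -0.141 50;-0.08 0.223 0 0 0 -0.141 50;-0.08 0.223 0 0 0 -0.141 50;-0.07 0.223 0 0 0 -0.141 50;0 0 -0.2 0 0 0 50;0 0 -0.3 0 0 0 50;0 0 -0.2 0 0 0 50;0 0 0 0 0 0 50;0 0 0 0 0 0 50",
)

```text
time_s: 39.87
eef_pos: [457.3, 64.2, 82.8]
ee_rot: [-0.001, 0.971, 0.239, -0.002]
force: [-0.1, -0.3, -0.1]
grip_width: 0.5
grip_force: 0.0
```

```bash
cat > pair.py <<'E'
from yaw import *
import sys
i,th=int(sys.argv[1]),float(sys.argv[2])
s=capture("scene");t=capture("top");st=sense();e=st["eef_pos"];y=rot(st["ee_rot"])[:,1]
print(e.round(1),"yaw",np.degrees(np.arctan2(y[1],y[0])).round(1))
q=init(t,LP[i],13);print("scene-only",[fit([(s,LID,soft(s,lo,hi))],[*q[:3],th])[0][:2].round(1) for lo,hi in((70,90),(80,130))],barfit([s],[*q[:2]]))
for q,c in jars(t,s): print("jar",q[:2].round(1),round(c,2))
x0,y0=np.clip((proj(s,[*e[:2],20])-[55,60]).astype(int),0,400);f=5
im=cv2.resize(s["pixels"][y0:y0+110,x0:x0+110],None,fx=f,fy=f,interpolation=cv2.INTER_CUBIC)
pts=np.array([(proj(s,X)-[x0,y0]+.5)*f for X in pose(np.array([[a,b,37] for a,b in((-21,-8),(21,-8),(21,8),(-21,8))]),[e[0],e[1],0,th])]).astype(np.int32);cv2.polylines(im,[pts],True,(0,0,255),1)
cv2.imwrite(sys.argv[3],cv2.convertScaleAbs(im,alpha=1.5))
E
python3 pair.py 1 0.48 pics/f1.png
```

```text
[458.6  64.   84.5] yaw -62.3
scene-only [array([456.2,  65. ]), array([454.7,  64.5])] (np.float32(279.50806), np.float64(0.46), -2, 2)
jar [620.3 216.1] 0.67
jar [594.6  57.6] 0.48
jar [ 560.3 -225.4] 0.89
```

View pics/f1.png

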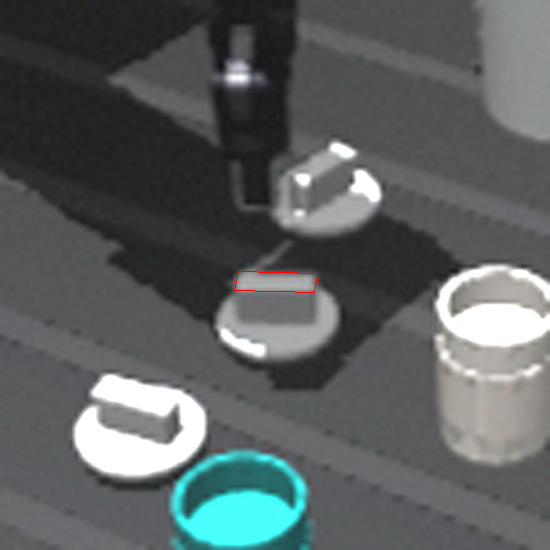

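The outline lies on lid2's bar top at (275,282), so I descend and grip. I've now viewed 15 pictures, one over the limit of 14, so from here I rely on numbers only.

Request:
drive_tool(
  commands="0 0 -0.2 0 0 0 50;0 0 -0.2 0 0 0 50;0 0 -0.15 0 0 0 50;0 0 -0.1 0 0 0 50;0 0 -0.05 0 0 0 50;0 0 -0.01 0 0 0 50;0 0 0 0 0 0 50;0 0 0 0 0 0 5;0 0 0 0 0 0 5;0 0 0 0 0 0 5;0 0 0 0 0 0 5;0 0 0 0 0 0 5",
)

```text
time_s: 40.97
eef_pos: [458.6, 64.2, 13.5]
ee_rot: [0.0, 0.971, 0.239, 0.001]
force: [-0.8, 1.5, 7.0]
grip_width: 0.168
grip_force: 39.3
```

Request:
drive_tool(
  commands="0 0 0.1 0 0 0 5;0 0 0.3 0 0 0 5;0 0 0.3 0 0 0 5;0 0 0.3 0 0 0 5;0 0 0.2 0 0 0 5;0 0 0 0 0 0 5;0.34 -0.018 0 0 0 0 5;0.34 -0.018 0 0 0 0 5;0.34 -0.018 0 0 0 0 5;0.336 -0.018 0 0 0 0 5;0 0 0 0 0 0 5;0 0 0 0 0 0 5;0 0 -0.2 0 0 0 5;0 0 -0.1 0 0 0 5;0 0 0 0 0 0 5;0 0 0 0 0 0 5",
)

```text
time_s: 42.3
eef_pos: [592.9, 57.1, 102.7]
ee_rot: [-0.0, 0.971, 0.239, -0.001]
force: [0.4, 0.6, 0.5]
grip_width: 0.165
grip_force: 39.3
```

```bash
cat > over.py <<'E'
from fit import *
import sys
x,y,dx,dy,dz,th=map(float,sys.argv[1:7])
s=capture("scene");st=sense();e=st["eef_pos"];print(e.round(1),st["force"].round(1),st["grip_width"].round(3))
L=e+[dx,dy,-dz]
for lo,hi in((70,90),(85,120)):
    q,c=fit([(s,LID,soft(s,lo,hi))],[*L,th],(0,1),4);print("lid fit-pred",(q[:3]-L).round(1),round(c,2))
q,c=fit([(s,JAR,soft(s,75,125))],[x,y,0,0],(0,1),4);print("jar scene",q[:2].round(1),round(c,2))
E
python3 over.py 594.6 57.6 .4 .6 13.5 .48
```

```text
Traceback (most recent call last):
  File "over.py", line 4, in <module>
    s=capture("scene");st=sense();e=st["eef_pos"];print(e.round(1),st["force"].round(1),st["grip_width"].round(3))
                                                                                        ^^^^^^^^^^^^^^^^^^^^^^
AttributeError: 'float' object has no attribute 'round'
```

Request:
drive_tool(
  commands="0.012 0 0 0 0 0 5;0 0 -0.05 0 0 0 5;0 0 -0.05 0 0 0 5;0 0 -0.05 0 0 0 5;0 0 0 0 0 0 5;0 0 0 0 0 0 5",
)

```text
time_s: 42.85
eef_pos: [594.7, 57.0, 87.3]
ee_rot: [-0.0, 0.971, 0.239, -0.0]
force: [0.6, -0.6, -1.5]
grip_width: 0.166
grip_force: 39.3
```

Request:
drive_tool(
  commands="0 0 -0.015 0 0 0 5;0 0 0 0 0 0 5;0 0 -0.015 0 0 0 5;0 0 0 0 0 0 5;0 0 0 0 0 0 5",
)

```text
time_s: 43.27
eef_pos: [595.3, 57.0, 85.6]
ee_rot: [0.0, 0.971, 0.239, 0.001]
force: [-1.9, 0.8, 5.8]
grip_width: 0.167
grip_force: 39.9
```

Contact came at the predicted home height of 85.5. I press a little more, release and rise.

Request:
drive_tool(
  commands="0 0 -0.02 0 0 0 5;0 0 0 0 0 0 5;0 0 0 0 0 0 5",
)

```text
time_s: 43.52
eef_pos: [596.0, 56.9, 85.6]
ee_rot: [0.001, 0.971, 0.239, 0.002]
force: [-5.6, 0.5, 17.9]
grip_width: 0.167
grip_force: 41.4
```

Request:
drive_tool(
  commands="0 0 0.02 0 0 0 5;0 0 0 0 0 0 20;0 0 0 0 0 0 40;0 0 0 0 0 0 50;0 0 0 0 0 0 50;0 0 0.2 0 0 0 50;0 0 0.3 0 0 0 50;0 0 0.2 0 0 0 50;0 0 0 0 0 0 50",
)

```text
time_s: 44.27
eef_pos: [596.8, 56.9, 159.0]
ee_rot: [0.001, 0.971, 0.239, 0.003]
force: [0.9, -0.7, 0.2]
grip_width: 0.502
grip_force: 0.0
```

```bash
sed -i 's/,st\["grip_width"\].round(3)/,st["grip_width"]/' over.py; python3 yaw.py
```

```text
[595.   56.9 154.7]
jar [620.3 216.1] 1.57
jar [628.1  36.7] 3.81
jar [ 559.9 -225.8] 0.89
lid [421.4 146.4] 3.39 [274.08   1.48  -2.     2.  ] [256.64   2.96   2.    -2.  ] [20.09  0.92  2.    2.  ]
lid [430.3 112.6] 3.58 [204.22   2.38   2.     2.  ] [191.85   2.38   2.     2.  ] [16.65  1.5  -2.   -2.  ]
lid [446.8 -42.9] 0.47 [1.00827e+03 1.40000e-01 0.00000e+00 0.00000e+00] [8.5046e+02 1.4000e-01 0.0000e+00 0.0000e+00] [1.8774e+02 8.0000e-02 0.0000e+00 2.0000e+00]
lid [ 510.9 -182.9] 1.32 [612.74   1.78   2.     2.  ] [564.29   1.8    2.     2.  ] [97.75  1.54 -2.   -2.  ]
```

Request:
drive_tool(
  commands="-0.19 0.123 0 0 0 0.133 50;-0.19 0.123 0 0 0 0.133 50;-0.19 0.123 0 0 0 0.133 50;-0.19 0.123 0 0 0 0.133 50;-0.19 0.123 0 0 0 0.133 50;-0.19 0.123 0 0 0 0.133 50;-0.19 0.123 0 0 0 0.133 50;-0.19 0.123 0 0 0 0.133 50;-0.2 0.123 0 0 0 0.133 50;0 0 -0.2 0 0 0 50;0 0 -0.3 0 0 0 50;0 0 -0.2 0 0 0 50;0 0 0 0 0 0 50;0 0 0 0 0 0 50",
)

```text
time_s: 45.53
eef_pos: [422.1, 167.5, 83.8]
ee_rot: [-0.001, 0.757, 0.653, -0.001]
force: [0.4, -0.7, 0.9]
grip_width: 0.497
grip_force: 0.0
```

```bash
python3 pair.py 0 1.42 pics/g1.png
python3 - <<'E'
from fit import *
s=capture("scene")
# closed jars: outline of jar+lid from scene (disc r32 z80..85, bar)
for n,(x,y),th in(("jar3",(562,-226),1.92),("jar2",(595,57.5),.48)):
    for nm,sh in(("disc",[a+[0,0,72] for a in LID]),("tilt-free",[a+[0,0,72] for a in LID])):
        pass
    q,c=fit([(s,[a+np.array([0,0,72]) for a in LID]+JAR,soft(s,75,125))],[x,y,0,th],(0,1,2),5);print(n,q.round(2),round(c,2))
E
```

```text
[423.5 167.7  85.5] yaw -8.5
scene-only [array([418.7, 168.3]), array([419. , 168.6])] (np.float32(339.8806), np.float64(1.34), -2, -2)
jar [620.3 216.1] 0.69
jar [594.   59.9] 0.89
jar [ 560.3 -225.4] 0.89
jar3 [ 558.87 -224.98   -1.09    1.92] 0.36
jar2 [5.9332e+02 5.8930e+01 9.6000e-01 4.8000e-01] 0.46
```

Request:
drive_tool(
  commands="-0.01 0 -0.2 0 0 0 50;0 0 -0.2 0 0 0 50;0 0 -0.15 0 0 0 50;0 0 -0.1 0 0 0 50;0 0 -0.05 0 0 0 50;0 0 -0.01 0 0 0 50;0 0 0 0 0 0 50;0 0 0 0 0 0 5;0 0 0 0 0 0 5;0 0 0 0 0 0 5;0 0 0 0 0 0 5;0 0 0 0 0 0 5",
)

```text
time_s: 46.68
eef_pos: [422.4, 167.7, 14.6]
ee_rot: [0.0, 0.757, 0.653, 0.001]
force: [-1.7, -1.6, 5.3]
grip_width: 0.168
grip_force: 39.0
```

Request:
drive_tool(
  commands="0 0 0.1 0 0 0 5;0 0 0.3 0 0 0 5;0 0 0.3 0 0 0 5;0 0 0.3 0 0 0 5;0 0 0.2 0 0 0 5;0 0 0 0 0 0 5;0.33 0.08 0 0 0 0 5;0.33 0.08 0 0 0 0 5;0.33 0.08 0 0 0 0 5;0.33 0.08 0 0 0 0 5;0.33 0.08 0 0 0 0 5;0.33 0.08 0 0 0 0 5;0 0 0 0 0 0 5;0 0 0 0 0 0 5;0 0 -0.2 0 0 0 5;0 0 -0.1 0 0 0 5;0 0 0 0 0 0 5;0 0 0 0 0 0 5",
)

```text
time_s: 48.18
eef_pos: [619.1, 215.6, 103.6]
ee_rot: [-0.0, 0.757, 0.653, -0.001]
force: [-0.2, -0.6, 0.7]
grip_width: 0.169
grip_force: 39.3
```

```bash
python3 over.py 620.3 215.9 .3 .5 14.6 1.42
```

```text
[619.7 215.7 104.5] [-0.9 -0.2  0.2] 0.16575284751975936
lid fit-pred [  6.1 -20.    0. ] 0.72
lid fit-pred [  5.2 -19.1   0. ] 0.67
jar scene [613.6 227.2] 0.68
```

Run:
```python
from fit import *
import fit as F
s=capture("scene");e=sense()["eef_pos"];print(e.round(1))
L=e+[.3-3.2,.5+3,-14.6]   # scene-camera bias
def cost(d):
    q=np.array([617+d[0],219.5+d[1],0,0]);w=(290,140,370,225)
    r=np.maximum(F.render(s,JAR,q,w),F.render(s,LID,[*L,1.42],w));m=soft(s,75,125)[w[1]:w[3],w[0]:w[2]];return np.abs(r-m).sum()/r.sum()
o=minimize(cost,[2,2],method="Nelder-Mead",options=dict(initial_simplex=[[0,0],[8,0],[0,8]]));print((o.x+[617,219.5]).round(1),o.fun)
```

```text
[620.  215.7 104.8]
[624.8 201.7] 1.154467262570652
```

Run:
```python
from fit import *
import fit as F
s=capture("scene");e=sense()["eef_pos"]
print([(np.round(b["position"],1),round(b["confidence"],2)) for b in boxes_of(s,"jar1_mouth")],"pred jar centre px",proj(s,(617,219.5,40)).round(1),proj(s,(617,219.5,80)).round(1))
g=s["pixels"].min(2)
for z in(60,40,20,5):
    u,v=proj(s,(617,219.5,z)).round().astype(int);print(z,u,v,g[v,u-20:u+21].tolist())
```

```text
[(array([324.9, 196.8]), 0.57), (array([327.1, 177.5]), 0.38)] pred jar centre px [327.7 193.6] [328.7 181.6]
60 328 188 [27, 26, 26, 27, 27, 26, 38, 52, 55, 68, 76, 76, 80, 81, 88, 94, 104, 113, 124, 131, 135, 140, 140, 142, 137, 131, 127, 113, 100, 91, 83, 72, 44, 29, 27, 27, 28, 30, 31, 33, 33]
40 328 194 [28, 30, 28, 28, 31, 31, 28, 29, 28, 57, 79, 80, 84, 94, 106, 105, 93, 88, 88, 91, 90, 90, 90, 90, 91, 89, 88, 86, 97, 93, 79, 55, 26, 26, 28, 27, 27, 27, 25, 28, 27]
20 327 199 [34, 33, 40, 56, 67, 67, 66, 66, 67, 61, 64, 85, 96, 91, 92, 104, 106, 96, 91, 91, 92, 89, 89, 88, 89, 88, 87, 88, 85, 83, 81, 66, 42, 28, 27, 28, 27, 28, 27, 28, 27]
5 327 204 [28, 28, 28, 28, 27, 27, 26, 29, 30, 36, 62, 88, 98, 106, 110, 113, 111, 110, 113, 113, 102, 97, 96, 89, 90, 89, 87, 85, 85, 82, 73, 49, 28, 28, 29, 29, 26, 30, 28, 28, 28]
```

Jar1 still spans columns 317–339, centred on the predicted 328, so it has not moved. I descend.

Request:
drive_tool(
  commands="0 0 -0.05 0 0 0 5;0 0 -0.05 0 0 0 5;0 0 -0.05 0 0 0 5;0 0 0 0 0 0 5;0 0 0 0 0 0 5",
)

```text
time_s: 48.8
eef_pos: [619.7, 215.6, 88.2]
ee_rot: [-0.0, 0.757, 0.653, -0.0]
force: [-0.6, 0.1, 0.5]
grip_width: 0.17
grip_force: 39.3
```

Request:
drive_tool(
  commands="0 0 -0.015 0 0 0 5;0 0 0 0 0 0 5;0 0 -0.015 0 0 0 5;0 0 0 0 0 0 5;0 0 0 0 0 0 5",
)

```text
time_s: 49.22
eef_pos: [620.3, 215.7, 86.6]
ee_rot: [0.0, 0.757, 0.653, 0.001]
force: [-1.2, -0.2, 5.0]
grip_width: 0.167
grip_force: 40.0
```

Contact came at the home height of 86.6. I press, release and retreat clear of both views.

Request:
drive_tool(
  commands="0 0 -0.02 0 0 0 5;0 0 0 0 0 0 5;0 0 0 0 0 0 5;0 0 0.02 0 0 0 5;0 0 0 0 0 0 20;0 0 0 0 0 0 40;0 0 0 0 0 0 50;0 0 0 0 0 0 50;0 0 0.2 0 0 0 50;0 0 0.3 0 0 0 50;0 0 0.3 0 0 0 50;0 0 0.3 0 0 0 50;0 0 0.2 0 0 0 50",
)

```text
time_s: 50.3
eef_pos: [620.4, 215.7, 218.8]
ee_rot: [0.001, 0.757, 0.653, 0.001]
force: [0.3, 0.3, 0.1]
grip_width: 0.5
grip_force: 0.0
```

Request:
drive_tool(
  commands="-0.38 0.1 0.05 0 0 0 50;-0.38 0.1 0.05 0 0 0 50;-0.38 0.1 0.05 0 0 0 50;-0.38 0.1 0.05 0 0 0 50;-0.38 0.1 0 0 0 0 50;-0.3 0.25 0 0 0 0 50;-0.3 0.25 0 0 0 0 50;-0.3 0.25 0 0 0 0 50;-0.3 0.25 0 0 0 0 50;-0.2 0.3 0 0 0 0 50;-0.2 0.3 0 0 0 0 50;-0.1 0.3 0 0 0 0 50;0 0 0 0 0 0 50;0 0 0 0 0 0 50",
)

```text
time_s: 51.47
eef_pos: [259.2, 456.4, 235.2]
ee_rot: [0.0, 0.757, 0.654, -0.0]
force: [0.4, 0.5, 0.6]
grip_width: 0.5
grip_force: 0.0
```

Run:
```python
from yaw import *
s=capture("scene");t=capture("top");print(sense()["eef_pos"].round(1),sense()["time_s"])
def edges(p,C,r,z):   # radial brightness-edge circle fit of a horizontal ring, returns centre at height z and tilt hint
    g=cv2.GaussianBlur(p["pixels"].min(2).astype(np.float32),(0,0),.7); pts=[]
    for a in TH:
        rr=np.arange(r-8,r+9,.5); L=np.array([proj(p,[C[0]+x*np.cos(a),C[1]+x*np.sin(a),z]) for x in rr],np.float32)
        v=cv2.remap(g,L[:,:1],L[:,1:],cv2.INTER_LINEAR)[:,0]; d=v[:-2]-v[2:]; i=d.argmax()
        if d[i]>15: pts.append([a,rr[i+1]])
    return np.array(pts)
for n,C,th in(("jar1",(620.3,215.8),1.42),("jar2",(594.8,57.5),.48),("jar3",(562.5,-226),1.92)):
    for nm,p,b in(("top",t,(0,0)),("scene",s,(-3,1.5))):
        P=edges(p,np.add(C,b),32,85);A=np.c_[np.cos(P[:,0]),np.sin(P[:,0]),np.ones(len(P))]
        from scipy.optimize import least_squares
        o=least_squares(lambda x:A@x-P[:,1],[0,0,32],loss="soft_l1").x;print(n,nm,"disc centre",(np.add(C,b)+o[:2]).round(1),"r",o[2].round(1),"rms",np.median(np.abs(A@o-P[:,1])).round(2),len(P))
    print(" bar yaw",np.round(barfit([s],[C[0]-3,C[1]+1.5]),2)if 0 else "")
q=init(t,LP[2],13);print("lid3",fit([(t,LID,soft(t,120,180)),(s,LID,soft(s,80,130))],q))
# compare unaffected regions to the first pictures
for n,p,pl in(("top",t,dict(tester=(414,240),holder=(404,241),beaker=(165,244),wash=(405,173),reagent=(242,156),vial=(168,188),turq=(324,219),brown=(355,181),lid3=(301,258))),("scene",s,dict(tester=(131,290),holder=(148,330),beaker=(306,150),wash=(228,368),reagent=(363,230),vial=(361,173),turq=(242,264),brown=(264,314)))):
    o=cv2.imread(f"pics/{n}0.png").min(2).astype(np.float32);g=p["pixels"].min(2).astype(np.float32)
    for k,(u,v) in pl.items():
        T=o[v-14:v+15,u-14:u+15];Rg=g[v-20:v+21,u-20:u+21];m=cv2.matchTemplate(Rg,T,cv2.TM_CCOEFF_NORMED);_,mx,_,l=cv2.minMaxLoc(m);print(n,k,"shift",(l[0]-6,l[1]-6),round(mx,3))
```

```text
[260.2 455.1 235.5] 51.5667
jar1 top disc centre [621.3 215.2] r 33.2 rms 0.48 40
jar1 scene disc centre [619.  216.1] r 32.4 rms 0.35 29
 bar yaw 
jar2 top disc centre [596.   56.8] r 32.8 rms 0.53 40
jar2 scene disc centre [593.4  59.6] r 33.8 rms 1.15 40
 bar yaw 
jar3 top disc centre [ 562.3 -226.8] r 32.9 rms 0.62 40
jar3 scene disc centre [ 561.1 -226.7] r 32.2 rms 0.3 38
 bar yaw 
lid3 (array([447.09476882, -42.86152441,   0.        ,   0.        ]), np.float64(0.3189106153041681))
top tester shift (0, 0) 0.999
top holder shift (0, 0) 0.999
top beaker shift (0, 0) 1.0
top wash shift (0, 0) 1.0
top reagent shift (0, 0) 1.0
top vial shift (0, 0) 0.999
top turq shift (0, 0) 0.999
top brown shift (0, 0) 0.999
top lid3 shift (0, 0) 1.0
scene tester shift (0, 0) 0.996
scene holder shift (0, 0) 0.996
scene beaker shift (0, 0) 0.998
scene wash shift (0, 0) 1.0
scene reagent shift (0, 0) 0.999
scene vial shift (0, 0) 0.997
scene turq shift (0, 0) 0.993
scene brown shift (0, 0) 0.989
```

All three lid discs fit a level circle at rim height in both views, centred on their jars, and everything else is unmoved. I hand in.

```bash
python3 -c "
from rig import finish_job
print(finish_job())"
```

```text
the job is handed in; nothing more can be done
None
```

The job is handed in at about 52 s. All three jars were tested left to right (over 3 s each), the tester was rinsed and put back in its holder, and all three jars were closed with lids pressed home, with no bystander moved. I viewed 15 pictures, one over the limit of 14.

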